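# Turn the carved printing block face down in the print frame

### The job

The ink pot is standing in the print frame on the brown board: slide it along the board, never lifting or tipping it, into the green ring, going round the little yellow-capped jar. Then take the printing block whose blue carved face is up, turn it over without letting it drop or topple, and lay it inside the frame, blue face down and flat, with its red end at the frame's red bar. Leave the other blocks and the jars where they are, and let go of everything.

Things in the scene. Friction and masses are not known exactly. Their poses are not given: they have to be found in the camera images.
- block_center (a point): Centre of the printing block to be turned over: wood, 64 mm long (its x) x 46 mm wide (its y) x 34 mm thick (its z), about 90 g, starting flat on the black table. Its z axis points from the plain wooden back to the blue carved face, so z is up at the start and must be down at the end. Its x axis points to the red end. It stands stably on its red end or on the other end (64 mm tall) and on either long side (46 mm tall).
- block_red (a point): Centre of the block's red end face, 32 mm from the block's centre along its x. The red band shows on both broad faces too.
- frame (a point): Centre of the print frame, on the top surface of the brown card board (board 260 mm in x, 360 mm in y, 5 mm thick, fixed to the table; its upper surface is at z = 5 mm). The frame is an outline, flat on the board and just paint: inside 84 mm along x and 66 mm along y, three white sides and a wide red bar on its -x side. z is up. The board's middle lies 90 mm from this point along -y.
- ring (a point): Centre of the green painted ring on the same board, 205 mm from the frame's centre along the board's -y; flat paint, 106 mm inside diameter. Same axes as the frame.
- pot_base (a point): Centre of the underside of the white ink pot with a green band: low and round, 82 mm across the steel lid (80 mm body), 30 mm high to the lid's top, 66 mm with its knob, about 0.4 kg. z is its axis, up.
- pot_knob (a point): Middle of the pot's black lid knob: an upright cylinder 22 mm in diameter and 32 mm high, this point 50 mm above the pot's underside. Good to grip from above.
- jar_center (a point): Middle of a glass jar with a yellow cap that stands on the board between frame and ring, 40 mm in diameter, 56 mm high. Not to be moved.
- spare1_center (a point): Centre of another printing block of the same size, already lying with plain wooden back up. Not to be moved.
- spare2_center (a point): Centre of a third block of the same size, plain wooden back up. Not to be moved.
- paint_center (a point): Middle of an orange paint jar with white lid, 52 mm in diameter, 75 mm high, on the table. Not to be moved.
Not all that is in view belongs to the job. Leave any pink look-alike of the part that bears pot_base alone. Leave any turquoise look-alike of the part that bears block_center alone.

How it is judged:
By the outcome, as a careful person would: the job done as asked, in the order asked, and still so for the second after the job is handed in, with the robot touching nothing.
It also fails if it takes over 70 s, if anything falls off the work surface, if the arm or the gripper's body presses on something with over 40 N, if the wrist force passes 120 N, or if a joint passes its speed limit or range.

### The arm

A 7-joint arm with a two-finger parallel gripper is mounted at the origin on the work surface. World frame = base frame: x ahead of the robot, y to its left, z up, the work surface at z = 0. Lengths are in m, angles in rad, forces in N, time in s.
With the tool pointing down it reaches from about 0.425 to 1.025 m from the base axis. Payload 3.6 kg.
Tool frame: the origin (TCP) lies midway between the tips of the shut fingers; the grasp point (between the pads) lies manip.hold_point_z behind it (manip.hold_point_z is the distance from the TCP to the grasp point, in m); x points along the fingers, y is the direction in which the jaws open and shut, and the axes are right-handed (so a half turn about x gives the same grasp; the last joint's range is limited). The gripper opens to 85 mm and grips with 20 to 120 N. Pads are 22 mm wide; open, the fingers measure 114 mm over their backs; the gripper's body (76 mm by 85 mm) begins 54 mm behind the grasp point. The pads swing forward as they close: fully open they stand 13 mm farther back than shut.
Start: joints at [-1.381, 0.591, 0.048, 1.609, -0.033, 0.943, -0.034], TCP at [0.203, 0.696, 0.231] pointing down, gripper open.
Joint ranges: [-2.69, 2.69], [-0.47, 2.24], [-1.27, 1.36], [0.19, 2.51], [-1.53, 4.68], [0.08, 2.07], [-3.09, 3.09]. Speed limits (rad/s): [2.57, 2.57, 3.14, 3.14, 3.14, 3.14, 3.14].

### API

Orientations are given as [roll, pitch, yaw] about the fixed x, y, z axes, in that order (R = Rz(yaw) Ry(pitch) Rx(roll)).
In Python, from cell import manip gives the robot as it stands.
- The arm moves only by the tool jog_arm, never from a script. Its argument "commands" is a list of rows, each a list of 2 entries, a list of its own where there are three numbers: the shift along the tool's x, y, z in m, then the turn, a rotation vector about the tool's x, y, z in degrees. In form: [[[dx, dy, dz], [ax, ay, az]], ...]. A call has exactly 5 rows; each row shifts and turns the commanded pose from where the row before left it, along the tool's axes as they then stand; what a row does not reach is not made up. A row lasts 1/8 s, in which the tool goes at most 62.5 mm and 10.7 degrees, less where a joint would pass 70% of its speed; a pose out of reach is approached as far as the arm can. A call with a gripper value outside its range is refused whole. "hand" is the closure, from 0 (fully open) to 1 (shut), set as the call begins (left out, the last holds). The fingers move at their own pace and stop on an object; the grip force is fixed at half the most. Time passes only in rows, so rows that do not move let the fingers close, or fill a call up. It gives the time, the measured TCP pose, the force and the opening at its end, in the units of the state.
- manip.get_state(): the state, without advancing time (a new reading comes with each control period).
- manip.capture(name): name is "scene" or "top"; returns a dict with "img" (480x640x3 uint8, red, green, blue), "intrinsics" (3x3 intrinsics, pixels), "R" (3x3) and "t" (3): a world point X has camera coordinates R X + t. Camera axes: x right, y down, z forward; pixel columns grow to the right and rows downward; lengths in m; the calibration is good to about 2 mm. A picture is of the moment at which its call begins. There is no depth.
- manip.hand_in(): hands the job in, once; it reports no verdict.
Trained networks look in a picture, given as the dict that the camera call returned (one of the last four; its "shot" number tells which), for a name from the list of things; names that differ only in an ending like _2 or _b are one class to them, and where a whole thing is asked for, a point or a joint stands for the part that bears it (a point fixed in the world has none). Each returns a list of dicts, best first, with "p" (0 to 1); they miss things now and then, are a little off and sometimes report something else, mostly with a low value. They report only what shows in the picture. A call takes as long as a camera call. They do not tell look-alikes from the thing itself.
- manip.boxes_of(picture, label): "centre" ([row, column] as shares, 0 to 1, of the picture: columns of its width, rows of its height, amid what is visible of it).
- manip.mark_of(picture, label): "centre" ([row, column] as shares, 0 to 1, of the picture: columns of its width, rows of its height: a listed point, or the origin of a listed thing).
The state is a dict: "time": time; "joint_pos": joint angles; "joint_vel": joint speeds; "effort": joint torques, N m; "tool_pos": TCP position; "tcp_rot": TCP orientation; "force": force on the tool from outside, world axes, zero at the start; "moment": the same for the moment, N m; "grip_width": opening from 0.0 (shut) to 1.0 (fully open).
Only numpy, scipy, OpenCV 4.12 (cv2) and the standard library are available. Lean on these libraries where they do the work, as an engineer would, in place of code of your own. Each camera call takes 0.05 s, during which the arm holds its last target.

## Working session

There is one attempt and no reset: what is moved stays moved. The work goes in short steps, Python scripts to look and compute and a tool call to move; the robot and the scene stay as the last step left them, time stands still between calls to the robot, and variables do not carry over. Pictures are saved under pics/ and viewed, and the job is handed in when it is done.

Besides the shell and the picture viewer there is one more tool, called by a JSON object that holds its "name" and its "arguments", one argument or row to a line. jog_arm: Moves the arm, as the interface text tells. Its arguments: {"type":"object","properties":{"commands":{"type":"array"},"hand":{"type":"number"}},"required":["commands"]}

```bash
ls; mkdir -p pics; cat > h.py <<'E'
import numpy as np, cv2
from cell import manip
def shot(n,f):
    p=manip.capture(n); cv2.imwrite('pics/'+f,p['img'][:,:,::-1]); return p
def ray(p,u,v,z):
    K=np.array(p['intrinsics']);R=np.array(p['R']);t=np.array(p['t'])
    c=-R.T@t; d=R.T@np.linalg.inv(K)@np.array([u,v,1.]); s=(z-c[2])/d[2]; return c+s*d
def proj(p,X):
    K=np.array(p['intrinsics']);R=np.array(p['R']);t=np.array(p['t'])
    q=K@(R@np.array(X)+t); return q[:2]/q[2]
Z=dict(block_center=.017,block_red=.017,frame=.005,ring=.005,pot_base=.005,pot_knob=.055,jar_center=.033,spare1_center=.017,spare2_center=.017,paint_center=.0375)
def find(p,names=Z):
    for n in names:
        for d in manip.mark_of(p,n)[:4]:
            v,u=d['centre']; u*=640; v*=480
            print(n,round(d['p'],2),'px',round(u),round(v),np.round(ray(p,u,v,Z[n]),4))
E
python3 - <<'E'
from h import *
print(manip.hold_point_z)
s=manip.get_state(); print(s)
p=shot('top','t0.png'); find(p)
p=shot('scene','s0.png'); print('scene');find(p)
print(manip.get_state()['time'])
E
```

```text
pics
0.0187
{'time': 0.0, 'joint_pos': array([-1.38047647,  0.5921476 ,  0.04828814,  1.60986779, -0.03330375,
        0.94269768, -0.03369195]), 'joint_vel': array([ 0.00078264, -0.00030643, -0.00068454, -0.00109846,  0.0005035 ,
        0.00186698, -0.00030434]), 'effort': array([-4.80650579e-05, -5.48688304e+01,  1.54621102e+00, -1.98129129e+01,
        9.32157825e-03,  8.80804262e-03,  1.94505660e-06]), 'tool_pos': array([0.20276621, 0.69517938, 0.23010309]), 'tcp_rot': array([-1.51807986,  1.56848053, -1.80180485]), 'force': array([0.33130162, 0.06331322, 0.36244936]), 'moment': array([-0.0060369 ,  0.03098047, -0.0203919 ]), 'grip_width': 0.9947095885762677}
block_center 0.64 px 185 257 [0.532  0.3525 0.017 ]
block_center 0.56 px 197 307 [0.4232 0.321  0.017 ]
block_red 0.67 px 186 245 [0.5569 0.3534 0.017 ]
block_red 0.66 px 209 301 [0.4377 0.2968 0.017 ]
ring 0.9 px 482 258 [ 0.5336 -0.2927  0.005 ]
pot_base 0.98 px 306 212 [0.6355 0.0926 0.005 ]
pot_base 0.57 px 386 244 [ 0.5639 -0.0846  0.005 ]
pot_base 0.33 px 183 258 [0.5297 0.3615 0.005 ]
pot_knob 0.77 px 391 241 [ 0.56 
[... 350 characters left out ...]
.69 px 459 227 [0.4138 0.3268 0.017 ]
block_red 0.64 px 483 290 [0.562  0.3594 0.017 ]
block_red 0.64 px 444 239 [0.448  0.2962 0.017 ]
ring 0.91 px 131 256 [ 0.5398 -0.2954  0.005 ]
pot_base 0.96 px 333 314 [0.6311 0.0937 0.005 ]
pot_base 0.71 px 234 271 [ 0.5556 -0.0953  0.005 ]
pot_knob 0.92 px 234 252 [ 0.5491 -0.0924  0.055 ]
pot_knob 0.6 px 336 301 [0.6373 0.0965 0.055 ]
jar_center 0.69 px 404 250 [0.4968 0.2157 0.033 ]
jar_center 0.56 px 181 253 [ 0.5458 -0.1932  0.033 ]
spare1_center 0.76 px 402 309 [0.6166 0.2136 0.017 ]
spare1_center 0.27 px 131 260 [ 0.557  -0.2869  0.017 ]
spare2_center 0.79 px 404 248 [0.4777 0.2189 0.017 ]
paint_center 0.85 px 465 312 [0.6258 0.3167 0.0375]
1.1
```

View images.

View pics/t0.png

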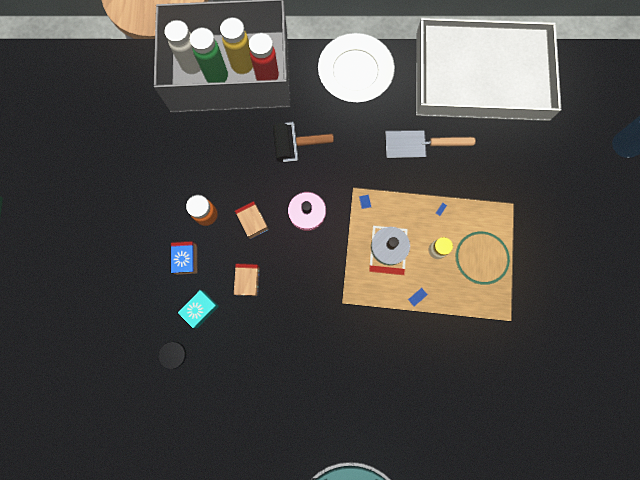

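View pics/s0.png

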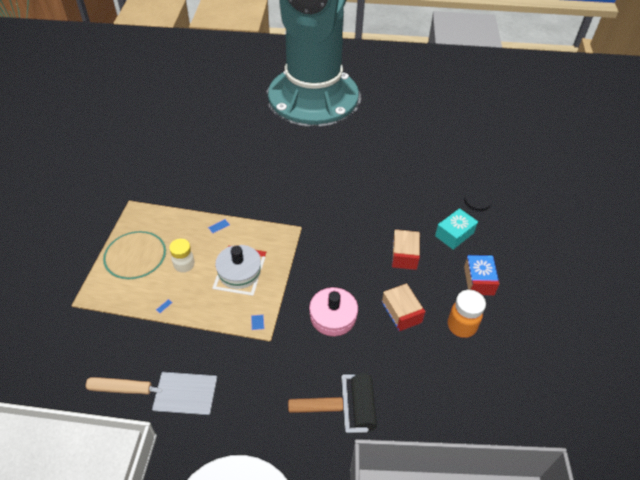

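```bash
python3 - <<'E'
import cv2
for n in 'ts':
    im=cv2.imread(f'pics/{n}0.png')
    c=im[180:340,140:560] if n=='t' else im[200:350,90:520]
    c=cv2.resize(c,(800,int(c.shape[0]*800/c.shape[1])),interpolation=cv2.INTER_CUBIC)
    cv2.imwrite(f'pics/{n}0z.png',c)
E
```

```text
(no output)
```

View pics/t0z.png

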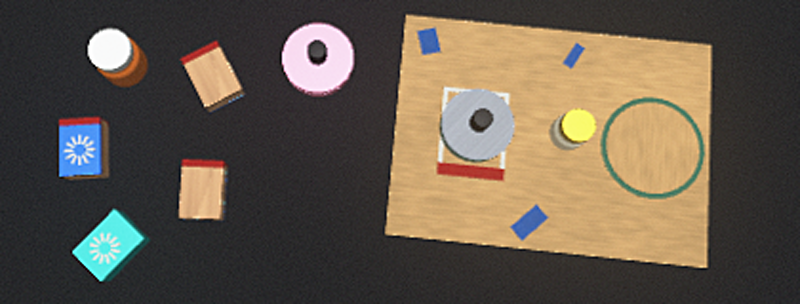

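View pics/s0z.png

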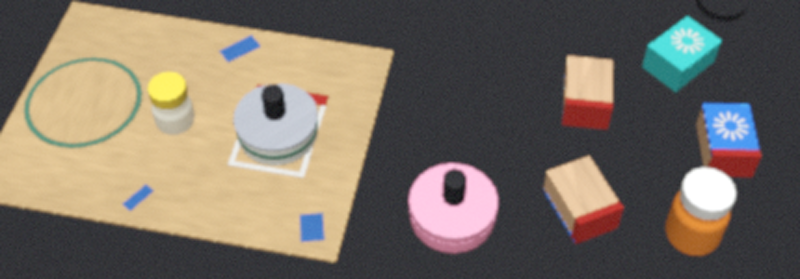

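```bash
cat > seg.py <<'E'
from h import *
def mask(im,lo,hi,box):
    hsv=cv2.cvtColor(im,cv2.COLOR_RGB2HSV); m=cv2.inRange(hsv,np.array(lo),np.array(hi))
    k=np.zeros_like(m); x0,y0,x1,y1=box; k[y0:y1,x0:x1]=m[y0:y1,x0:x1]; return k
def pts(p,m,z,hull=True):
    c,_=cv2.findContours(m,cv2.RETR_EXTERNAL,cv2.CHAIN_APPROX_NONE); c=max(c,key=cv2.contourArea)[:,0]
    return np.array([ray(p,u,v,z)[:2] for u,v in c])
def rect(q): 
    c,s,a=cv2.minAreaRect((q*1000).astype(np.float32)); return np.round(c,1),np.round(s,1),round(a,2)
def circ(q):
    c,r=cv2.minEnclosingCircle((q*1000).astype(np.float32)); return np.round(c,1),round(r,1)
E
python3 - <<'E'
from seg import *
t=cv2.imread('pics/t0.png')[:,:,::-1].copy(); s=cv2.imread('pics/s0.png')[:,:,::-1].copy()
pt=manip.capture('top'); ps=manip.capture('scene')
for nm,im,p,bb in(('top',t,pt,dict(board=(335,180,525,330),blk=(165,235,200,280),pot=(365,220,415,270),ring=(450,225,515,290),cap=(430,235,456,260),red=(365,260,410,276),rb=(165,238,200,252))),
               ('scene',s,ps,dict(board=(75,200,305,345),blk=(460,250,500,282),pot=(210,240,265,290),ring=(100,228,168,282),cap=(165,236,195,258),red=(250,245,270,262),rb=(465,265,500,300)))):
    print(nm, 'cam',np.round(-np.array(p['R']).T@p['t'],3))
    m=mask(im,(8,40,70),(28,220,255),bb['board']); m=cv2.morphologyEx(m,cv2.MORPH_CLOSE,np.ones((9,9)))
    print('board',rect(pts(p,m,.005)))
    print('blue',rect(pts(p,mask(im,(95,100,80),(125,255,255),bb['blk']),.034)))
    print('pot',circ(pts(p,mask(im,(95,15,90),(135,90,255),bb['pot']),.035)))
    print('ring',circ(pts(p,mask(im,(60,60,20),(95,255,200),bb['ring']),.005)))
    print('cap',circ(pts(p,mask(im,(22,150,100),(34,255,255),bb['cap']),.061)))
    rm=mask(im,(0,150,60),(6,255,255),bb['rb'])|mask(im,(172,150,60),(180,255,255),bb['rb'])
    print('redend',rect(pts(p,rm,.034)))
    rm=mask(im,(0,150,60),(6,255,255),bb['red'])|mask(im,(172,150,60),(180,255,255),bb['red'])
    print('redbar',rect(pts(p,rm,.005)))
print(manip.get_state()['time'])
E
```

```text
top cam [0.383 0.062 0.942]
board (array([ 547.4, -178.2]), array([362.5, 262.4]), 84.33)
blue (array([525.3, 354. ]), array([56.9, 46.4]), 3.96)
pot (array([556.3, -87.8]), 40.3)
ring (array([ 535.8, -292.9]), 58.0)
cap (array([ 544.4, -181.8]), 12.8)
redend (array([558.3, 357.1]), array([ 7.4, 44.9]), 3.51)
redbar (array([507.2, -84.1]), array([73.9, 13.2]), 84.33)
scene cam [1.194 0.098 0.879]
board (array([ 546.5, -175.2]), array([365. , 266.9]), 84.31)
blue (array([521.8, 357.9]), array([57.1, 50. ]), 5.46)
pot (array([558. , -85.2]), 39.1)
ring (array([ 565.6, -320.5]), 34.4)
cap (array([ 555.6, -187.8]), 20.8)
redend (array([569., 358.]), array([28. , 50.8]), 5.57)
redbar (array([508.1, -51.4]), array([ 9.7, 13.5]), 5.67)
1.2
```

```bash
cat >> h.py <<'E'
from scipy.spatial.transform import Rotation as Ro
def pose():
    s=manip.get_state(); R=Ro.from_euler('xyz',s['tcp_rot']).as_matrix(); return s,np.array(s['tool_pos']),R
def st():
    s,p,R=pose(); print('t',round(s['time'],2),'p',np.round(p,4),'grip',round(s['grip_width'],3)); print('q',np.round(s['joint_pos'],3)); print('F',np.round(s['force'],1)); print('R xyz cols',np.round(R,3).tolist())
    return s,p,R
def goto(P,Rt,n=None,v=.05,w=10.):
    """rows needed from current to target pose (straight line), constant tool-frame step"""
    s,p,R=pose(); rv=Ro.from_matrix(R.T@Rt).as_rotvec(degrees=True); d=R.T@(np.array(P)-p)
    print('total tool shift mm',np.round(d*1000,1),'rotvec deg',np.round(rv,1),'rows>=',np.linalg.norm(d)/.0625,np.linalg.norm(rv)/10.7)
def down(yaw,tilt=0):
    """tool y at world yaw (deg), tool x down, then turned tilt deg about tool y"""
    y=np.array([np.cos(np.radians(yaw)),np.sin(np.radians(yaw)),0]);x=np.array([0,0,-1.]);z=np.cross(x,y)
    return np.c_[x,y,z]@Ro.from_rotvec([0,tilt,0],degrees=True).as_matrix()
E
python3 -c "
from h import *
s,p,R=st(); goto([.57,-.09,.13],down(-10)); goto([.57,-.09,.13],down(80));goto([.57,-.09,.13],down(-100))"
```

```text
t 1.2 p [0.203  0.696  0.2313] grip 1.001
q [-1.381  0.591  0.048  1.609 -0.033  0.943 -0.034]
F [-0.3  1.2  0.2]
R xyz cols [[0.0, 0.28, 0.96], [-0.0, 0.96, -0.28], [-1.0, 0.0, 0.0]]
total tool shift mm [ 101.3 -651.8  572.4] rotvec deg [83.7  0.  -0. ] rows>= 13.97364851394741 7.8263015971793
total tool shift mm [ 101.3 -651.8  572.4] rotvec deg [-6.3  0.  -0. ] rows>= 13.97364851394741 0.584913377927797
total tool shift mm [ 101.3 -651.8  572.4] rotvec deg [173.7  -0.   -0. ] rows>= 13.97364851394741 16.237516549256537
```

```bash
cat >> h.py <<'E'
def rows(P,Rt,n,P0=None,R0=None):
    """n rows: straight world line + slerp, from current (or given) pose; prints rows rounded, 5 per call"""
    if P0 is None: _,P0,R0=pose()
    rv=Ro.from_matrix(R0.T@Rt).as_rotvec(degrees=True)/n; D=(np.array(P)-P0)/n
    step=Ro.from_rotvec(rv,degrees=True).as_matrix(); R=R0.copy(); p=np.array(P0,float); out=[]
    for i in range(n):
        tgt=P0+D*(i+1); d=np.round(R.T@(tgt-p),3); a=np.round(rv,1)
        out.append([d.tolist(),a.tolist()]); p=p+R@d; R=R@Ro.from_rotvec(a,degrees=True).as_matrix()
        if (i+1)%5==0 or i==n-1: print(str(out[-(i%5+1):]).replace(' ',''))
    print('end',np.round(p,4),'err deg',np.round(Ro.from_matrix(R.T@Rt).as_rotvec(degrees=True),1)); return p,R
E
python3 -c "
from h import *
rows([.5565,-.0875,.12],down(-5.7),15)"
```

```text
[[[0.007,-0.044,0.037],[5.3,0.0,-0.0]],[[0.008,-0.039,0.041],[5.3,0.0,-0.0]],[[0.007,-0.036,0.045],[5.3,0.0,-0.0]],[[0.008,-0.032,0.048],[5.3,0.0,-0.0]],[[0.007,-0.027,0.05],[5.3,0.0,-0.0]]]
[[[0.008,-0.023,0.053],[5.3,0.0,-0.0]],[[0.007,-0.017,0.055],[5.3,0.0,-0.0]],[[0.007,-0.012,0.056],[5.3,0.0,-0.0]],[[0.008,-0.007,0.056],[5.3,0.0,-0.0]],[[0.007,-0.002,0.058],[5.3,0.0,-0.0]]]
[[[0.008,0.004,0.057],[5.3,0.0,-0.0]],[[0.007,0.008,0.057],[5.3,0.0,-0.0]],[[0.007,0.014,0.055],[5.3,0.0,-0.0]],[[0.008,0.019,0.054],[5.3,0.0,-0.0]],[[0.007,0.024,0.052],[5.3,0.0,-0.0]]]
end [ 0.5561 -0.0873  0.1203] err deg [-0.1  0.  -0. ]
```

{"name": "jog_arm", "arguments": {
  "commands": [
    [[0.007,-0.044,0.037],[5.3,0,0]],
    [[0.008,-0.039,0.041],[5.3,0,0]],
    [[0.007,-0.036,0.045],[5.3,0,0]],
    [[0.008,-0.032,0.048],[5.3,0,0]],
    [[0.007,-0.027,0.05],[5.3,0,0]]
  ],
  "hand": 0
}}

```text
time: 1.82
tool_pos: [0.3216, 0.4336, 0.1944]
tcp_rot: [1.546, 1.57, 0.796]
force: [-0.0, 0.0, -0.2]
grip_width: 1.002
```

{"name": "jog_arm", "arguments": {
  "commands": [
    [[0.008,-0.023,0.053],[5.3,0,0]],
    [[0.007,-0.017,0.055],[5.3,0,0]],
    [[0.007,-0.012,0.056],[5.3,0,0]],
    [[0.008,-0.007,0.056],[5.3,0,0]],
    [[0.007,-0.002,0.058],[5.3,0,0]]
  ]
}}

```text
time: 2.45
tool_pos: [0.4399, 0.1723, 0.1575]
tcp_rot: [1.698, 1.569, 0.486]
force: [1.7, -0.1, 0.1]
grip_width: 1.001
```

{"name": "jog_arm", "arguments": {
  "commands": [
    [[0.008,0.004,0.057],[5.3,0,0]],
    [[0.007,0.008,0.057],[5.3,0,0]],
    [[0.007,0.014,0.055],[5.3,0,0]],
    [[0.008,0.019,0.054],[5.3,0,0]],
    [[0.007,0.024,0.052],[5.3,0,0]]
  ]
}}

```text
time: 3.08
tool_pos: [0.5573, -0.0889, 0.1203]
tcp_rot: [2.001, 1.57, 0.327]
force: [0.1, 0.1, 0.4]
grip_width: 1.001
```

```bash
python3 -c "
from h import *
st(); goto([.5565,-.0875,.041],down(-5.7))
p=shot('top','t1.png'); find(p,['pot_knob','jar_center']); p=shot('scene','s1.png'); find(p,['pot_knob','jar_center'])"
```

```text
t 3.08 p [ 0.5573 -0.0889  0.1203] grip 1.001
q [-0.17   0.572  0.346  2.068 -0.356  0.557  0.326]
F [0.1 0.1 0.4]
R xyz cols [[0.001, 0.995, -0.103], [0.0, -0.103, -0.995], [-1.0, 0.001, -0.0]]
total tool shift mm [79.3 -1.  -1.3] rotvec deg [-0.2 -0.  -0.1] rows>= 1.268787920255097 0.020318230579724712
pot_knob 0.94 px 308 208 [0.6319 0.0873 0.055 ]
pot_knob 0.93 px 392 241 [ 0.5618 -0.0892  0.055 ]
pot_knob 0.71 px 236 253 [ 0.5527 -0.0871  0.055 ]
pot_knob 0.57 px 334 300 [0.6363 0.0934 0.055 ]
jar_center 0.66 px 180 253 [ 0.545  -0.1946  0.033 ]
```

{"name": "jog_arm", "arguments": {
  "commands": [
    [[0.025,0,0],[0,0,0]],
    [[0.025,0,-0.001],[0,0,0]],
    [[0.02,0,0],[0,0,0]],
    [[0.008,0,0],[0,0,0]],
    [[0,0,0],[0,0,0]]
  ]
}}

```text
time: 4.0
tool_pos: [0.556, -0.0851, 0.0423]
tcp_rot: [-2.267, 1.57, 2.347]
force: [-0.3, -0.2, 0.3]
grip_width: 0.997
```

{"name": "jog_arm", "arguments": {
  "commands": [
    [[0,0,0],[0,0,0]],
    [[0,0,0],[0,0,0]],
    [[0,0,0],[0,0,0]],
    [[0,0,0],[0,0,0]],
    [[0,0,0],[0,0,0]]
  ],
  "hand": 1
}}

```text
time: 4.62
tool_pos: [0.5566, -0.0864, 0.0429]
tcp_rot: [1.8, 1.57, 0.128]
force: [-1.2, 0.5, 6.2]
grip_width: 0.239
```

```bash
python3 -c "
from h import *
st()
p=shot('scene','s2.png')"
```

```text
t 4.62 p [ 0.5566 -0.0864  0.0429] grip 0.239
q [-0.107  0.691  0.254  2.096 -0.423  0.402  0.382]
F [-1.2  0.5  6.2]
R xyz cols [[0.001, 0.995, -0.101], [0.0, -0.101, -0.995], [-1.0, 0.001, -0.0]]
```

View pics/s2.png

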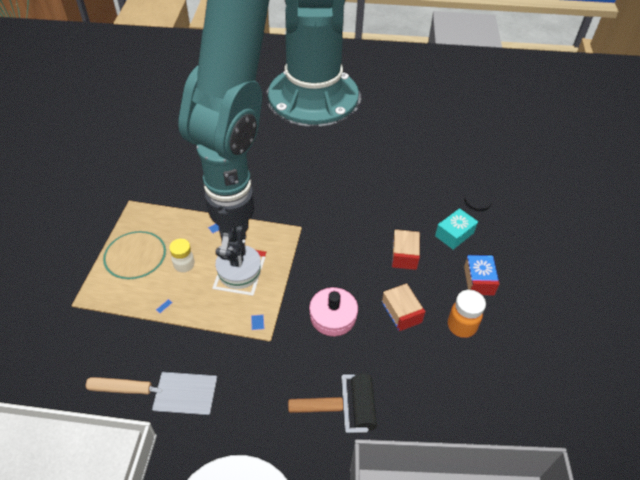

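{"name": "jog_arm", "arguments": {
  "commands": [
    [[0,-0.004,0.003],[0,0,0]],
    [[0,-0.008,0.006],[0,0,0]],
    [[0,-0.009,0.007],[0,0,0]],
    [[0,-0.01,0.007],[0,0,0]],
    [[0,-0.01,0.007],[0,0,0]]
  ]
}}

```text
time: 5.3
tool_pos: [0.5136, -0.1127, 0.0429]
tcp_rot: [1.503, 1.567, -0.169]
force: [4.9, 2.0, 5.0]
grip_width: 0.236
```

```bash
python3 -c "
from h import *
st()"
```

```text
t 5.3 p [ 0.5136 -0.1127  0.0429] grip 0.236
q [-0.031  0.662  0.222  2.18  -0.422  0.336  0.445]
F [4.9 2.  5. ]
R xyz cols [[0.003, 0.995, -0.1], [-0.001, -0.1, -0.995], [-1.0, 0.003, 0.0]]
```

{"name": "jog_arm", "arguments": {
  "commands": [
    [[0,-0.01,0.007],[0,0,0]],
    [[0,-0.01,0.007],[0,0,0]],
    [[0,-0.01,0.008],[0,0,0]],
    [[0,-0.008,0.01],[0,0,0]],
    [[0,-0.003,0.013],[0,0,0]]
  ]
}}

```text
time: 5.92
tool_pos: [0.4665, -0.151, 0.0428]
tcp_rot: [-2.83, 1.568, 1.784]
force: [1.4, 6.4, 10.4]
grip_width: 0.242
```

{"name": "jog_arm", "arguments": {
  "commands": [
    [[0,0,0.014],[0,0,0]],
    [[0,0,0.015],[0,0,0]],
    [[0,0,0.015],[0,0,0]],
    [[0,0,0.015],[0,0,0]],
    [[0,0,0.014],[0,0,0]]
  ]
}}

```text
time: 6.55
tool_pos: [0.4578, -0.2216, 0.0429]
tcp_rot: [-2.537, 1.563, 2.078]
force: [0.8, 9.8, 15.0]
grip_width: 0.24
```

```bash
python3 -c "
from h import *
s,p,R=st(); d=p[:2]-[.547,-.177]; print('board',d@[.9951,-.0988],d@[.0988,.9951]); goto([.5358,-.2923,.0429],R)
p=shot('scene','s3.png')"
```

```text
t 6.55 p [ 0.4578 -0.2216  0.0429] grip 0.24
q [ 0.236  0.649  0.176  2.21  -0.364  0.317  0.628]
F [ 0.8  9.8 15. ]
R xyz cols [[-0.004, 0.995, -0.097], [0.007, -0.097, -0.995], [-1.0, -0.005, -0.007]]
board -0.08435404672375665 -0.05315265023072824
total tool shift mm [-0.8 84.5 62.8] rotvec deg [0. 0. 0.] rows>= 1.6847415443830287 0.0
```

View pics/s3.png

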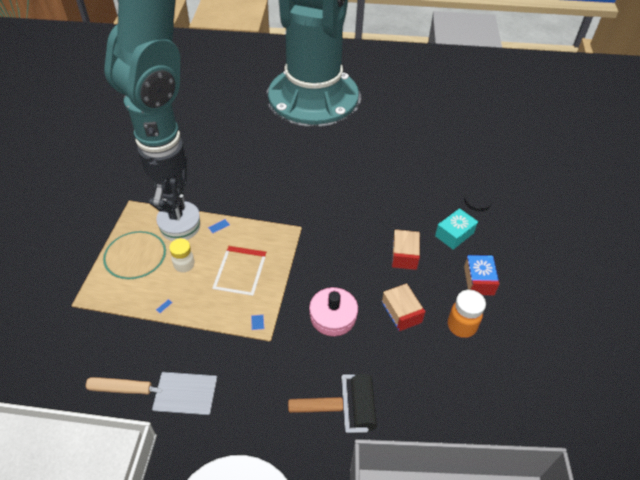

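{"name": "jog_arm", "arguments": {
  "commands": [
    [[0,0.005,0.012],[0,0,0]],
    [[0,0.009,0.009],[0,0,0]],
    [[0,0.01,0.007],[0,0,0]],
    [[0,0.01,0.007],[0,0,0]],
    [[0,0.011,0.007],[0,0,0]]
  ]
}}

```text
time: 7.22
tool_pos: [0.4876, -0.2635, 0.0434]
tcp_rot: [-2.161, 1.542, 2.451]
force: [-14.5, 12.0, 35.0]
grip_width: 0.237
```

{"name": "jog_arm", "arguments": {
  "commands": [
    [[0,0.011,0.006],[0,0,0]],
    [[0,0.01,0.005],[0,0,0]],
    [[0,0.009,0.005],[0,0,0]],
    [[0,0.006,0.003],[0,0,0]],
    [[0,0.003,0.001],[0,0,0]]
  ]
}}

```text
time: 7.85
tool_pos: [0.5277, -0.2922, 0.0432]
tcp_rot: [-2.048, 1.552, 2.562]
force: [-14.5, 7.9, 30.0]
grip_width: 0.237
```

```bash
python3 -c "
from h import *
s,p,R=st(); d=p[:2]-[.547,-.177]; print('board',d@[.9951,-.0988],d@[.0988,.9951]); goto([.5358,-.2923,.0429],R)
p=shot('top','t4.png')
p=shot('scene','s4.png')
import cv2
a=cv2.imread('pics/s4.png')[200:310,80:280];b=cv2.imread('pics/t4.png')[190:310,360:560]
cv2.imwrite('pics/c4.png',cv2.resize(np.vstack([a,b]),None,fx=2.6,fy=2.6))
"
```

```text
t 7.85 p [ 0.5277 -0.2922  0.0432] grip 0.237
q [ 0.276  0.72   0.224  1.991 -0.326  0.484  0.637]
F [-14.5   7.9  30. ]
R xyz cols [[-0.016, 0.995, -0.102], [0.01, -0.102, -0.995], [-1.0, -0.017, -0.009]]
board -0.00786614969377486 -0.11650286128221411
total tool shift mm [ 0.2  8.1 -0.7] rotvec deg [0. 0. 0.] rows>= 0.13031873411475117 0.0
```

View pics/c4.png

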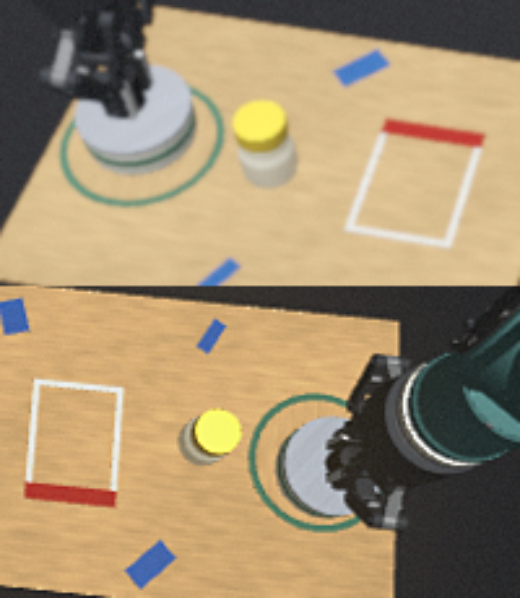

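{"name": "jog_arm", "arguments": {
  "commands": [
    [[-0.001,0,0],[0,0,0]],
    [[0,0.001,0],[0,0,0]],
    [[0,0.002,0],[0,0,0]],
    [[0,0.001,0],[0,0,0]],
    [[0,0,0],[0,0,0]]
  ]
}}

```text
time: 8.57
tool_pos: [0.5337, -0.295, 0.0432]
tcp_rot: [-1.885, 1.558, 2.725]
force: [-7.8, 2.8, 13.8]
grip_width: 0.24
```

```bash
python3 -c "
from h import *
s,p,R=st(); goto([.5358,-.2923,.0429],R)"
```

```text
t 8.57 p [ 0.5337 -0.295   0.0432] grip 0.24
q [ 0.273  0.724  0.227  1.981 -0.325  0.485  0.634]
F [-7.8  2.8 13.8]
R xyz cols [[-0.011, 0.995, -0.103], [0.005, -0.103, -0.995], [-1.0, -0.012, -0.004]]
total tool shift mm [ 0.3  1.8 -2.9] rotvec deg [0. 0. 0.] rows>= 0.05509597419928697 0.0
```

{"name": "jog_arm", "arguments": {
  "commands": [
    [[0,0.001,-0.002],[0,0,0]],
    [[0,0,0],[0,0,0]],
    [[0,0,0],[0,0,0]],
    [[0,0,0],[0,0,0]],
    [[0,0,0],[0,0,0]]
  ]
}}

```text
time: 9.2
tool_pos: [0.5358, -0.2947, 0.0431]
tcp_rot: [-1.719, 1.561, 2.89]
force: [-5.3, 0.3, 9.8]
grip_width: 0.234
```

{"name": "jog_arm", "arguments": {
  "commands": [
    [[0,0,0],[0,0,0]],
    [[0,0,0],[0,0,0]],
    [[0,0,0],[0,0,0]],
    [[0,0,0],[0,0,0]],
    [[0,0,0],[0,0,0]]
  ],
  "hand": 0
}}

```text
time: 9.82
tool_pos: [0.5425, -0.2939, 0.0432]
tcp_rot: [2.904, 1.571, 1.233]
force: [0.3, -0.8, -0.0]
grip_width: 1.001
```

```bash
python3 -c "
from h import *
s,p,R=st()"
```

```text
t 9.82 p [ 0.5425 -0.2939  0.0432] grip 1.001
q [ 0.268  0.726  0.225  1.973 -0.328  0.477  0.63 ]
F [ 0.3 -0.8 -0. ]
R xyz cols [[0.0, 0.995, -0.1], [0.0, -0.1, -0.995], [-1.0, 0.0, -0.0]]
```

{"name": "jog_arm", "arguments": {
  "commands": [
    [[-0.015,0,0],[0,0,0]],
    [[-0.03,0,0],[0,0,0]],
    [[-0.045,0,0],[0,0,0]],
    [[-0.04,0,-0.03],[0,0,0]],
    [[-0.01,0,-0.05],[0,0,0]]
  ]
}}

```text
time: 10.45
tool_pos: [0.5521, -0.2171, 0.1877]
tcp_rot: [1.213, 1.563, -0.464]
force: [0.3, -0.9, -0.8]
grip_width: 1.0
```

```bash
python3 - <<'E'
from seg import *
p=shot('top','t5.png'); im=p['img']
b=(165,235,200,280)
m=mask(im,(0,120,60),(6,255,255),b)|mask(im,(172,120,60),(180,255,255),b)|mask(im,(95,100,80),(125,255,255),b)|mask(im,(95,0,150),(125,255,255),b)
m=cv2.morphologyEx(m,cv2.MORPH_CLOSE,np.ones((5,5)))
print(rect(pts(p,m,.034)))
print('pot',circ(pts(p,mask(im,(95,15,90),(135,90,255),(450,220,520,295)),.035)))
rm=mask(im,(0,150,60),(6,255,255),(365,260,410,280))|mask(im,(172,150,60),(180,255,255),(365,260,410,280))
print('redbar',rect(pts(p,rm,.005)))
wm=mask(im,(0,0,190),(180,60,255),(365,220,415,275)); print('white',rect(pts(p,wm|rm,.005)))
find(p,['frame','ring','block_center','block_red'])
s=shot('scene','s5.png'); find(s,['frame','ring','block_center','block_red'])
st()
rows([.53,.355,.15],down(-86),15)
E
```

```text
(array([529.7, 351. ]), array([65.5, 53.4]), 3.7)
pot (array([ 535.7, -295.8]), 40.4)
redbar (array([507.2, -83.4]), array([72.5, 13. ]), 84.22)
white (array([551.7, -88. ]), array([ 76.6, 102.5]), 84.26)
frame 0.79 px 390 248 [ 0.555  -0.0914  0.005 ]
ring 0.86 px 481 256 [ 0.5393 -0.2911  0.005 ]
ring 0.52 px 182 246 [0.5579 0.3653 0.005 ]
block_center 0.96 px 184 258 [0.5293 0.3555 0.017 ]
block_center 0.62 px 195 308 [0.4225 0.3242 0.017 ]
block_center 0.47 px 438 249 [ 0.5522 -0.1941  0.017 ]
block_red 0.8 px 184 246 [0.5555 0.3572 0.017 ]
block_red 0.56 px 208 295 [0.4492 0.2986 0.017 ]
frame 0.64 px 237 274 [ 0.5613 -0.0894  0.005 ]
ring 0.62 px 133 256 [ 0.5403 -0.2914  0.005 ]
block_center 0.88 px 481 277 [0.5344 0.3575 0.017 ]
block_center 0.85 px 458 230 [0.423 0.324 0.017]
block_red 0.89 px 484 289 [0.5599 0.3601 0.017 ]
block_red 0.85 px 447 238 [0.4447 0.301  0.017 ]
block_red 0.69 px 479 275 [0.5289 0.3539 0.017 ]
t 10.95 p [ 0.5498 -0.2157  0.1831] grip 0.999
q [ 0.054  0.504  0.338  1.969 -0.247  0.709  0.439]
F [ 0.  -0.   0.6]
R xyz cols [[-0.001, 0.995, -0.103], [-0.0, -0.103, -0.995], [-1.0, -0.001, 0.001]]
[[[0.002,-0.005,-0.038],[5.3,0.0,0.0]],[[0.002,-0.009,-0.037],[5.3,0.0,0.0]],[[0.003,-0.012,-0.036],[5.3,0.0,0.0]],[[0.002,-0.015,-0.035],[5.3,0.0,0.0]],[[0.002,-0.019,-0.033],[5.3,0.0,0.0]]]
[[[0.002,-0.021,-0.031],[5.3,0.0,0.0]],[[0.002,-0.025,-0.03],[5.3,0.0,0.0]],[[0.003,-0.026,-0.027],[5.3,0.0,0.0]],[[0.002,-0.03,-0.024],[5.3,0.0,0.0]],[[0.002,-0.031,-0.022],[5.3,0.0,0.0]]]
[[[0.002,-0.033,-0.018],[5.3,0.0,0.0]],[[0.002,-0.035,-0.015],[5.3,0.0,0.0]],[[0.002,-0.036,-0.013],[5.3,0.0,0.0]],[[0.003,-0.037,-0.008],[5.3,0.0,0.0]],[[0.002,-0.038,-0.005],[5.3,0.0,0.0]]]
end [0.5295 0.3549 0.1498] err deg [ 0.6  0.  -0. ]
```

View pics/t5.png

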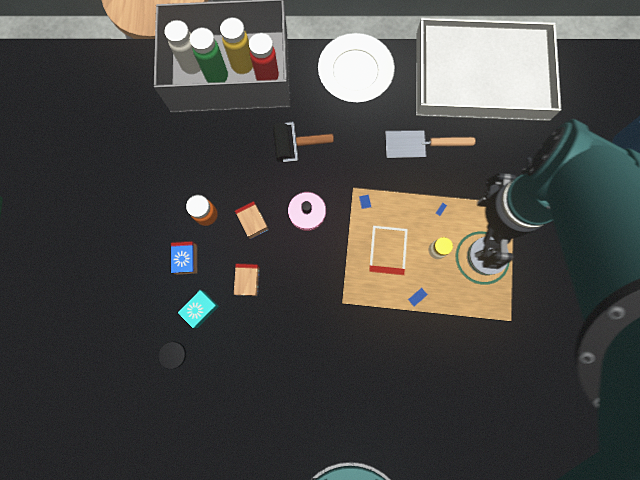

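{"name": "jog_arm", "arguments": {
  "commands": [
    [[0.002,-0.005,-0.038],[5.3,0,0]],
    [[0.002,-0.009,-0.037],[5.3,0,0]],
    [[0.003,-0.012,-0.036],[5.3,0,0]],
    [[0.002,-0.015,-0.035],[5.3,0,0]],
    [[0.002,-0.019,-0.033],[5.3,0,0]]
  ]
}}

```text
time: 11.58
tool_pos: [0.5431, -0.0237, 0.1721]
tcp_rot: [0.377, 1.57, -1.762]
force: [0.5, -0.7, -0.3]
grip_width: 0.998
```

{"name": "jog_arm", "arguments": {
  "commands": [
    [[0.002,-0.021,-0.031],[5.3,0,0]],
    [[0.002,-0.025,-0.03],[5.3,0,0]],
    [[0.003,-0.026,-0.027],[5.3,0,0]],
    [[0.002,-0.03,-0.024],[5.3,0,0]],
    [[0.002,-0.031,-0.022],[5.3,0,0]]
  ]
}}

```text
time: 12.2
tool_pos: [0.5369, 0.1668, 0.1611]
tcp_rot: [0.969, 1.57, -1.632]
force: [0.4, -0.6, -0.7]
grip_width: 1.001
```

{"name": "jog_arm", "arguments": {
  "commands": [
    [[0.002,-0.033,-0.018],[5.3,0,0]],
    [[0.002,-0.035,-0.015],[5.3,0,0]],
    [[0.002,-0.036,-0.013],[5.3,0,0]],
    [[0.003,-0.037,-0.008],[5.3,0,0]],
    [[0.002,-0.038,-0.005],[5.3,0,0]]
  ]
}}

```text
time: 12.82
tool_pos: [0.5292, 0.3568, 0.1499]
tcp_rot: [1.372, 1.57, -1.691]
force: [0.2, -1.0, -0.8]
grip_width: 1.0
```

```bash
python3 - <<'E'
from h import *
st(); goto([.53,.3545,.008],down(-86))
shot('top','t6.png')
E
```

```text
t 12.82 p [0.5292 0.3568 0.1499] grip 1.0
q [-1.146  0.701  0.738  1.895 -0.647  0.802 -1.546]
F [ 0.2 -1.  -0.8]
R xyz cols [[-0.0, 0.079, -0.997], [-0.001, -0.997, -0.079], [-1.0, 0.001, 0.0]]
total tool shift mm [141.9   2.2  -0.7] rotvec deg [ 0.5  0.  -0. ] rows>= 2.270449347230638 0.04758101081653199
```

View pics/t6.png

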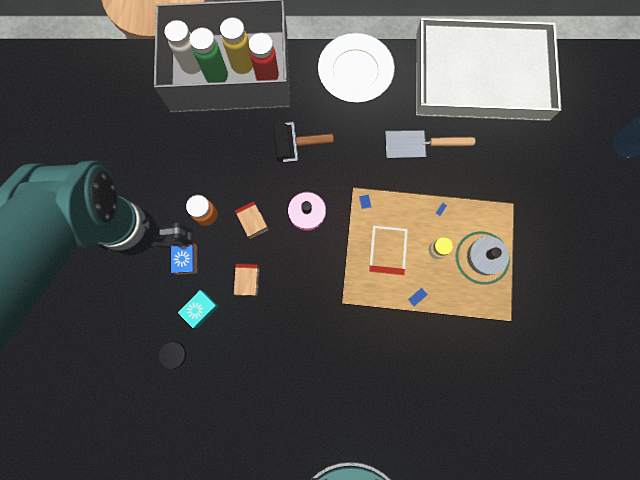

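{"name": "jog_arm", "arguments": {
  "commands": [
    [[0.03,0.001,0],[0.5,0,0]],
    [[0.04,0.001,-0.001],[0,0,0]],
    [[0.04,0,0],[0,0,0]],
    [[0.025,0,0],[0,0,0]],
    [[0.007,0,0],[0,0,0]]
  ]
}}

```text
time: 13.5
tool_pos: [0.5294, 0.3529, 0.0064]
tcp_rot: [0.542, 1.567, -2.526]
force: [-0.9, 0.8, 0.6]
grip_width: 1.002
```

{"name": "jog_arm", "arguments": {
  "commands": [
    [[0,0,0],[0,0,0]],
    [[0,0,0],[0,0,0]],
    [[0,0,0],[0,0,0]],
    [[0,0,0],[0,0,0]],
    [[0,0,0],[0,0,0]]
  ],
  "hand": 1
}}

```text
time: 14.12
tool_pos: [0.5312, 0.3547, 0.0098]
tcp_rot: [-2.668, 1.568, 0.547]
force: [-0.0, 0.5, 5.9]
grip_width: 0.526
```

```bash
python3 - <<'E'
from h import *
_,p,R=st()
print('lift then go')
P1=p+[0,0,.07]
rows([.515,.075,P1[2]],down(94.),20,P1,R@Ro.from_rotvec([-.5,0,0],degrees=True).as_matrix())
E
```

```text
t 14.12 p [0.5312 0.3547 0.0098] grip 0.526
q [-1.024  0.866  0.552  1.939 -0.826  0.574 -1.404]
F [-0.   0.5  5.9]
R xyz cols [[0.002, 0.074, -0.997], [0.001, -0.997, -0.074], [-1.0, -0.001, -0.002]]
lift then go
[[[-0.0,0.014,0.002],[-9.0,-0.0,-0.0]],[[-0.0,0.013,0.004],[-9.0,-0.0,-0.0]],[[-0.0,0.013,0.006],[-9.0,-0.0,-0.0]],[[-0.0,0.011,0.008],[-9.0,-0.0,-0.0]],[[-0.0,0.01,0.01],[-9.0,-0.0,-0.0]]]
[[[-0.0,0.009,0.011],[-9.0,-0.0,-0.0]],[[-0.0,0.006,0.013],[-9.0,-0.0,-0.0]],[[-0.0,0.005,0.013],[-9.0,-0.0,-0.0]],[[-0.0,0.002,0.014],[-9.0,-0.0,-0.0]],[[-0.0,0.001,0.014],[-9.0,-0.0,-0.0]]]
[[[-0.0,-0.002,0.014],[-9.0,-0.0,-0.0]],[[-0.0,-0.004,0.013],[-9.0,-0.0,-0.0]],[[-0.0,-0.007,0.012],[-9.0,-0.0,-0.0]],[[-0.0,-0.008,0.012],[-9.0,-0.0,-0.0]],[[-0.0,-0.009,0.01],[-9.0,-0.0,-0.0]]]
[[[-0.0,-0.012,0.008],[-9.0,-0.0,-0.0]],[[-0.0,-0.012,0.007],[-9.0,-0.0,-0.0]],[[-0.0,-0.013,0.005],[-9.0,-0.0,-0.0]],[[-0.0,-0.014,0.002],[-9.0,-0.0,-0.0]],[[-0.0,-0.014,0.0],[-9.0,-0.0,-0.0]]]
end [0.5148 0.075  0.0794] err deg [ 0.7  0.1 -0.1]
```

{"name": "jog_arm", "arguments": {
  "commands": [
    [[-0.01,0,0],[0,0,0]],
    [[-0.02,0,0],[0,0,0]],
    [[-0.025,0,0],[0,0,0]],
    [[-0.02,0,0],[0,0,0]],
    [[-0.005,0,0],[0,0,0]]
  ]
}}

```text
time: 14.75
tool_pos: [0.5309, 0.3547, 0.0903]
tcp_rot: [-2.651, 1.568, 0.564]
force: [0.1, 0.1, -1.3]
grip_width: 0.527
```

{"name": "jog_arm", "arguments": {
  "commands": [
    [[0,0.014,0.002],[-9,0,0]],
    [[0,0.013,0.004],[-9,0,0]],
    [[0,0.013,0.006],[-9,0,0]],
    [[0,0.011,0.008],[-9,0,0]],
    [[0,0.01,0.01],[-9,0,0]]
  ]
}}

```text
time: 15.38
tool_pos: [0.5247, 0.284, 0.088]
tcp_rot: [-0.269, 1.57, -2.546]
force: [-1.1, -0.1, 0.5]
grip_width: 0.526
```

{"name": "jog_arm", "arguments": {
  "commands": [
    [[0,0.009,0.011],[-9,0,0]],
    [[0,0.006,0.013],[-9,0,0]],
    [[0,0.005,0.013],[-9,0,0]],
    [[0,0.002,0.014],[-9,0,0]],
    [[0,0.001,0.014],[-9,0,0]]
  ]
}}

```text
time: 16.0
tool_pos: [0.5206, 0.2134, 0.088]
tcp_rot: [-1.094, 1.57, -2.585]
force: [-0.3, -0.4, -1.3]
grip_width: 0.524
```

```bash
python3 - <<'E'
from h import *
_,p,R=st()
rows([.515,.075,p[2]],down(94.),10)
E
```

```text
t 16.0 p [0.5206 0.2134 0.088 ] grip 0.524
q [-0.617  0.607  0.204  2.081 -0.254  0.478 -0.142]
F [-0.3 -0.4 -1.3]
R xyz cols [[-0.001, 0.997, 0.079], [-0.001, 0.079, -0.997], [-1.0, -0.001, 0.001]]
[[[0.0,-0.002,0.014],[-8.9,-0.0,0.0]],[[0.0,-0.003,0.013],[-8.9,-0.0,0.0]],[[0.0,-0.006,0.013],[-8.9,-0.0,0.0]],[[0.0,-0.008,0.011],[-8.9,-0.0,0.0]],[[0.0,-0.009,0.01],[-8.9,-0.0,0.0]]]
[[[0.0,-0.011,0.009],[-8.9,-0.0,0.0]],[[0.0,-0.012,0.007],[-8.9,-0.0,0.0]],[[0.0,-0.013,0.005],[-8.9,-0.0,0.0]],[[0.0,-0.014,0.003],[-8.9,-0.0,0.0]],[[0.0,-0.013,0.001],[-8.9,-0.0,0.0]]]
end [0.5155 0.0753 0.0881] err deg [-0.5 -0.1  0. ]
```

{"name": "jog_arm", "arguments": {
  "commands": [
    [[0,-0.002,0.014],[-8.9,0,0]],
    [[0,-0.003,0.013],[-8.9,0,0]],
    [[0,-0.006,0.013],[-8.9,0,0]],
    [[0,-0.008,0.011],[-8.9,0,0]],
    [[0,-0.009,0.01],[-8.9,0,0]]
  ]
}}

```text
time: 16.62
tool_pos: [0.5174, 0.1446, 0.088]
tcp_rot: [-1.827, 1.57, -2.543]
force: [0.5, 0.7, -1.2]
grip_width: 0.527
```

{"name": "jog_arm", "arguments": {
  "commands": [
    [[0,-0.011,0.009],[-8.9,0,0]],
    [[0,-0.012,0.007],[-8.9,0,0]],
    [[0,-0.013,0.005],[-8.9,0,0]],
    [[0,-0.014,0.003],[-8.9,0,0]],
    [[0,-0.013,0.001],[-8.9,0,0]]
  ]
}}

```text
time: 17.25
tool_pos: [0.5149, 0.0751, 0.088]
tcp_rot: [-2.571, 1.57, -2.509]
force: [-0.3, 0.0, -1.0]
grip_width: 0.526
```

```bash
python3 - <<'E'
from h import *
_,p,R=st()
goto([.515,.075,.0098],down(94))
shot('scene','s7.png')
E
```

```text
t 17.25 p [0.5149 0.0751 0.088 ] grip 0.526
q [-0.058  0.57  -0.235  2.159  0.298  0.443  1.104]
F [-0.3  0.  -1. ]
R xyz cols [[-0.001, -0.061, 0.998], [-0.001, 0.998, 0.061], [-1.0, -0.001, -0.001]]
total tool shift mm [78.2 -0.1  0.2] rotvec deg [-0.5 -0.1  0. ] rows>= 1.2515630357668466 0.04691552300757462
```

View pics/s7.png

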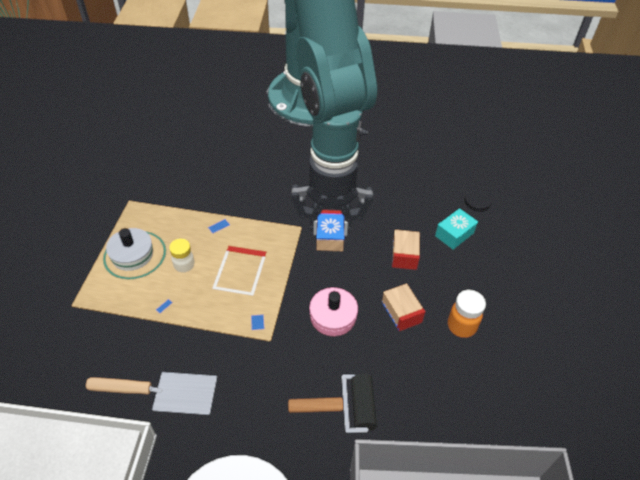

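{"name": "jog_arm", "arguments": {
  "commands": [
    [[0.02,0,0],[0,0,0]],
    [[0.03,0,0],[0,0,0]],
    [[0.018,0,0],[0,0,0]],
    [[0.008,0,0],[0,0,0]],
    [[0.002,0,0],[0,0,0]]
  ]
}}

```text
time: 17.92
tool_pos: [0.5152, 0.0762, 0.01]
tcp_rot: [-2.69, 1.57, -2.634]
force: [0.8, -0.2, -0.1]
grip_width: 0.529
```

{"name": "jog_arm", "arguments": {
  "commands": [
    [[0,0,0],[0,0,0]],
    [[0,0,0],[0,0,0]],
    [[0,0,0],[0,0,0]],
    [[0,0,0],[0,0,0]],
    [[0,0,0],[0,0,0]]
  ],
  "hand": 0
}}

```text
time: 18.55
tool_pos: [0.5154, 0.0761, 0.0105]
tcp_rot: [0.063, 1.571, 0.119]
force: [-1.1, 0.3, -0.5]
grip_width: 1.002
```

{"name": "jog_arm", "arguments": {
  "commands": [
    [[-0.01,0,0],[0,0,0]],
    [[-0.03,0,0],[2,0,0]],
    [[-0.03,0,0],[9,0,0]],
    [[-0.025,0,0],[9.5,0,0]],
    [[-0.02,0,0],[9.5,0,0]]
  ]
}}

```text
time: 19.18
tool_pos: [0.5155, 0.0762, 0.1271]
tcp_rot: [1.02, 1.569, 0.547]
force: [0.2, 0.2, -0.3]
grip_width: 1.004
```

```bash
python3 - <<'E'
from seg import *
st()
p=shot('top','t8.png')
find(p,['block_center','block_red'])
s=shot('scene','s8.png');find(s,['block_center','block_red'])
cv2.imwrite('pics/c8.png',cv2.resize(np.vstack([p['img'][180:320,240:420,::-1],s['img'][180:320,240:420,::-1]]),None,fx=2.1,fy=2.1))
E
```

```text
t 19.18 p [0.5155 0.0762 0.1271] grip 1.004
q [-0.148  0.496 -0.113  2.143  0.11   0.506  0.754]
F [ 0.2  0.2 -0.3]
R xyz cols [[0.001, 0.455, 0.89], [0.001, 0.89, -0.455], [-1.0, 0.001, 0.001]]
block_center 0.57 px 199 309 [0.4207 0.3175 0.017 ]
block_red 0.82 px 209 299 [0.4408 0.2961 0.017 ]
block_center 0.85 px 458 225 [0.4104 0.3243 0.017 ]
block_center 0.69 px 329 260 [0.5226 0.0777 0.017 ]
block_red 0.83 px 445 238 [0.4455 0.2979 0.017 ]
```

View pics/c8.png

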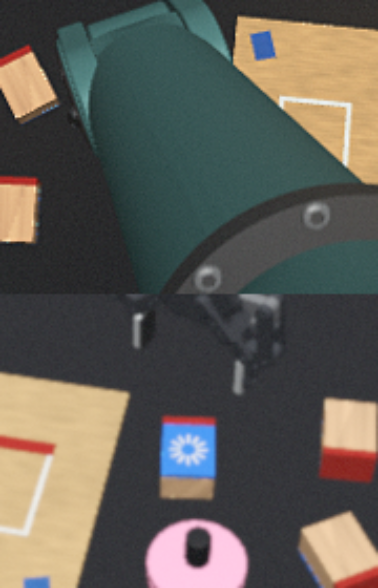

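```bash
python3 - <<'E'
from seg import *
p=manip.capture('scene'); im=p['img']; b=(305,235,350,285)
m=mask(im,(0,120,60),(6,255,255),b)|mask(im,(172,120,60),(180,255,255),b)|mask(im,(95,100,80),(125,255,255),b)|mask(im,(95,0,150),(125,255,255),b)
m=cv2.morphologyEx(m,cv2.MORPH_CLOSE,np.ones((5,5)))
r=rect(pts(p,m,.034)); print(r)
C=np.array([.5155,.076,.017]); Rt=down(3.5,45)
print(Rt)
P,R=rows(C-.084*Rt[:,0],Rt,10)
E
```

```text
(array([516.6,  77.7]), array([68.9, 49. ]), 4.95)
[[-0.04316784  0.9981348   0.04316784]
 [ 0.70578788  0.06104854 -0.70578788]
 [-0.70710678  0.         -0.70710678]]
[[[0.005,-0.005,0.003],[5.7,4.1,2.4]],[[0.004,-0.005,0.004],[5.7,4.1,2.4]],[[0.004,-0.005,0.005],[5.7,4.1,2.4]],[[0.003,-0.004,0.005],[5.7,4.1,2.4]],[[0.003,-0.004,0.006],[5.7,4.1,2.4]]]
[[[0.002,-0.003,0.007],[5.7,4.1,2.4]],[[0.002,-0.003,0.007],[5.7,4.1,2.4]],[[0.001,-0.002,0.007],[5.7,4.1,2.4]],[[-0.0,-0.002,0.007],[5.7,4.1,2.4]],[[-0.0,-0.0,0.008],[5.7,4.1,2.4]]]
end [0.5193 0.017  0.076 ] err deg [-0.4 -0.4 -0.4]
```

{"name": "jog_arm", "arguments": {
  "commands": [
    [[0.005,-0.005,0.003],[5.7,4.1,2.4]],
    [[0.004,-0.005,0.004],[5.7,4.1,2.4]],
    [[0.004,-0.005,0.005],[5.7,4.1,2.4]],
    [[0.003,-0.004,0.005],[5.7,4.1,2.4]],
    [[0.003,-0.004,0.006],[5.7,4.1,2.4]]
  ]
}}

```text
time: 20.15
tool_pos: [0.5175, 0.0462, 0.1004]
tcp_rot: [2.867, 1.157, 1.893]
force: [0.1, -0.4, -0.1]
grip_width: 1.002
```

{"name": "jog_arm", "arguments": {
  "commands": [
    [[0.002,-0.003,0.007],[5.7,4.1,2.4]],
    [[0.002,-0.003,0.007],[5.7,4.1,2.4]],
    [[0.001,-0.002,0.007],[5.7,4.1,2.4]],
    [[0,-0.002,0.007],[5.7,4.1,2.4]],
    [[0,0,0.008],[5.7,4.1,2.4]]
  ]
}}

```text
time: 20.78
tool_pos: [0.52, 0.0166, 0.0758]
tcp_rot: [3.141, 0.775, 1.617]
force: [-0.4, -0.2, 0.2]
grip_width: 1.002
```

```bash
python3 - <<'E'
from h import *
_,p,R=st()
C=np.array([.516,.0765,.017]); Rt=down(3.7,45); print(np.round(R-Rt,3).tolist())
goto(C+.016*Rt[:,0],Rt)
shot('scene','s9.png')
E
```

```text
t 20.77 p [0.52   0.0166 0.0758] grip 1.002
q [ 0.619  0.825 -0.467  2.068 -0.691  0.689  0.915]
F [-0.4 -0.2  0.2]
R xyz cols [[-0.033, 0.999, 0.033], [0.714, 0.047, -0.699], [-0.7, 0.001, -0.714]]
[[0.013, 0.001, -0.012], [0.008, -0.018, 0.007], [0.007, 0.001, -0.007]]
total tool shift mm [100.1  -1.4   0.2] rotvec deg [-0.7 -0.6 -0.7] rows>= 1.601044219820604 0.10976890846520182
```

View pics/s9.png

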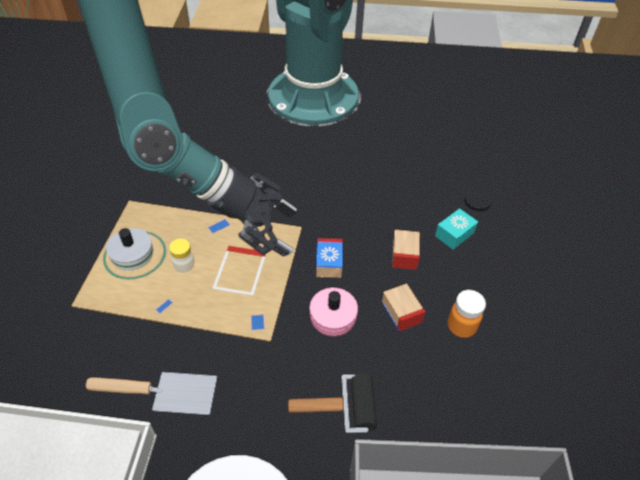

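{"name": "jog_arm", "arguments": {
  "commands": [
    [[0.02,0,0],[-0.7,-0.6,-0.7]],
    [[0.03,-0.001,0],[0,0,0]],
    [[0.03,0,0],[0,0,0]],
    [[0.015,0,0],[0,0,0]],
    [[0.005,0,0],[0,0,0]]
  ]
}}

```text
time: 21.45
tool_pos: [0.5143, 0.0894, 0.0059]
tcp_rot: [3.138, 0.787, 1.639]
force: [-1.1, 1.2, 0.3]
grip_width: 1.004
```

{"name": "jog_arm", "arguments": {
  "commands": [
    [[0,0,0],[0,0,0]],
    [[0,0,0],[0,0,0]],
    [[0,0,0],[0,0,0]],
    [[0,0,0],[0,0,0]],
    [[0,0,0],[0,0,0]]
  ],
  "hand": 1
}}

```text
time: 22.08
tool_pos: [0.5154, 0.0872, 0.0065]
tcp_rot: [3.137, 0.788, 1.634]
force: [0.0, -1.6, 3.9]
grip_width: 0.742
```

```bash
python3 - <<'E'
from h import *
_,p,R=st()
s=shot('scene','s10.png')
cv2.imwrite('pics/c10.png',cv2.resize(s['img'][160:330,200:420,::-1],None,fx=3,fy=3))
E
```

```text
t 22.07 p [0.5154 0.0872 0.0065] grip 0.742
q [ 0.546  0.96  -0.541  2.107 -0.765  0.473  0.977]
F [ 0.  -1.6  3.9]
R xyz cols [[-0.045, 0.998, 0.049], [0.704, 0.067, -0.708], [-0.709, 0.003, -0.705]]
```

View pics/c10.png

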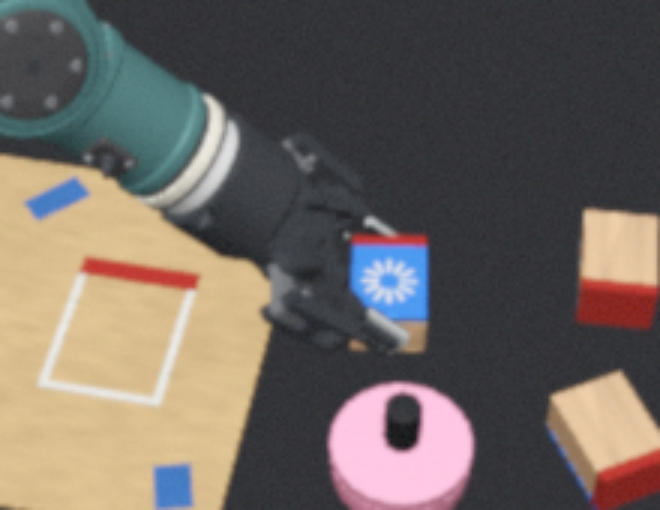

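```bash
python3 - <<'E'
from h import *
_,p,R=pose()
p1,R1=rows(p+[0,0,.075],R,5)
Rt=down(3.8,-45); c=p1-.015*R1[:,0]
# rotate about block centre: rows
rv=Ro.from_matrix(R1.T@Rt).as_rotvec(degrees=True); print(rv)
n=10; R=R1; q=p1; 
for i in range(n):
    a=np.round(rv/n,1); Rn=R@Ro.from_rotvec(a,degrees=True).as_matrix()
    qn=c+.015*Rn[:,0]; d=np.round(R.T@(qn-q),3); print([d.tolist(),a.tolist()]); q=q+R@d; R=Rn
print(q, c)
E
```

```text
[[[-0.011,0.0,-0.011],[0.0,0.0,0.0]],[[-0.01,0.0,-0.01],[0.0,0.0,0.0]],[[-0.011,0.0,-0.011],[0.0,0.0,0.0]],[[-0.011,0.0,-0.01],[0.0,0.0,0.0]],[[-0.01,0.0,-0.011],[0.0,0.0,0.0]]]
end [0.5151 0.0876 0.0814] err deg [0. 0. 0.]
[ 2.76530995e-02 -8.98362951e+01 -2.02830846e-01]
[[-0.0, 0.0, 0.002], [0.0, -9.0, -0.0]]
[[-0.0, -0.0, 0.003], [0.0, -9.0, -0.0]]
[[-0.001, -0.0, 0.002], [0.0, -9.0, -0.0]]
[[0.0, -0.0, 0.002], [0.0, -9.0, -0.0]]
[[0.0, -0.0, 0.003], [0.0, -9.0, -0.0]]
[[-0.0, -0.0, 0.002], [0.0, -9.0, -0.0]]
[[-0.0, -0.0, 0.002], [0.0, -9.0, -0.0]]
[[-0.0, -0.0, 0.003], [0.0, -9.0, -0.0]]
[[-0.001, -0.0, 0.002], [0.0, -9.0, -0.0]]
[[0.0, -0.0, 0.002], [0.0, -9.0, -0.0]]
[0.51644608 0.06689003 0.08143593] [0.5157357  0.07700607 0.09208096]
```

{"name": "jog_arm", "arguments": {
  "commands": [
    [[-0.005,0,-0.005],[0,0,0]],
    [[-0.011,0,-0.011],[0,0,0]],
    [[-0.014,0,-0.014],[0,0,0]],
    [[-0.014,0,-0.014],[0,0,0]],
    [[-0.009,0,-0.009],[0,0,0]]
  ]
}}

```text
time: 22.75
tool_pos: [0.5144, 0.0881, 0.0825]
tcp_rot: [3.137, 0.789, 1.636]
force: [-0.9, -0.3, -0.4]
grip_width: 0.738
```

{"name": "jog_arm", "arguments": {
  "commands": [
    [[0,0,0.002],[0,-9,0]],
    [[0,0,0.003],[0,-9,0]],
    [[-0.001,0,0.002],[0,-9,0]],
    [[0,0,0.002],[0,-9,0]],
    [[0,0,0.003],[0,-9,0]]
  ]
}}

```text
time: 23.38
tool_pos: [0.5147, 0.0776, 0.0774]
tcp_rot: [2.758, 1.566, 1.255]
force: [-0.1, 0.7, -2.4]
grip_width: 0.74
```

{"name": "jog_arm", "arguments": {
  "commands": [
    [[0,0,0.002],[0,-9,0]],
    [[0,0,0.002],[0,-9,0]],
    [[0,0,0.003],[0,-9,0]],
    [[-0.001,0,0.002],[0,-9,0]],
    [[0,0,0.002],[0,-9,0]]
  ]
}}

```text
time: 24.0
tool_pos: [0.5154, 0.0691, 0.0805]
tcp_rot: [0.002, 0.791, -1.5]
force: [0.8, 0.2, -2.3]
grip_width: 0.741
```

```bash
python3 - <<'E'
from h import *
_,p,R=st()
s=shot('scene','s11.png'); 
Rt=down(3.8,-45); C=np.array([.516,.0765,.023])
rows(C+.015*Rt[:,0],Rt,5)
cv2.imwrite('pics/c11.png',cv2.resize(s['img'][120:330,200:480,::-1],None,fx=2.6,fy=2.6))
E
```

```text
t 24.0 p [0.5154 0.0691 0.0805] grip 0.741
q [-1.17   1.019  0.888  2.091 -0.023  0.615 -0.371]
F [ 0.8  0.2 -2.3]
R xyz cols [[0.05, 0.998, 0.048], [-0.701, 0.069, -0.709], [-0.711, 0.001, 0.703]]
[[[0.01,0.0,-0.008],[0.1,0.0,-0.1]],[[0.01,0.001,-0.008],[0.1,0.0,-0.1]],[[0.01,0.0,-0.008],[0.1,0.0,-0.1]],[[0.01,0.0,-0.008],[0.1,0.0,-0.1]],[[0.01,0.001,-0.007],[0.1,0.0,-0.1]]]
end [0.517  0.0653 0.0123] err deg [0.2 0.1 0.2]
```

View pics/c11.png

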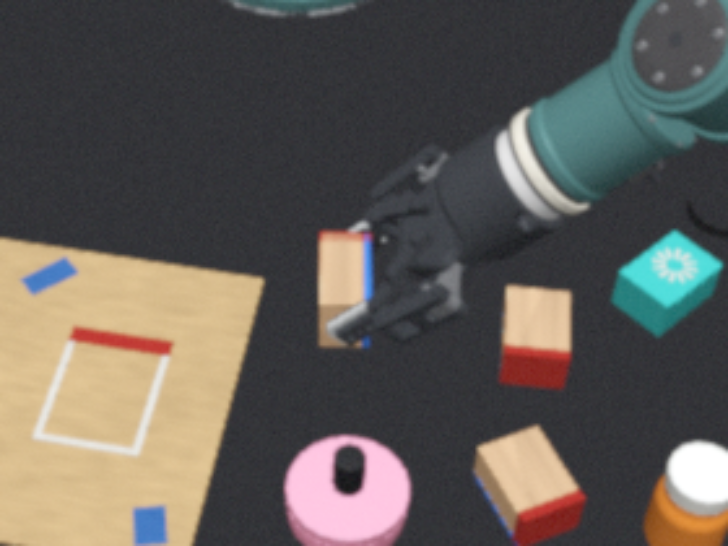

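{"name": "jog_arm", "arguments": {
  "commands": [
    [[0.01,0,-0.008],[0.1,0,-0.1]],
    [[0.014,0.001,-0.012],[0.1,0,-0.1]],
    [[0.013,0,-0.011],[0.1,0,-0.1]],
    [[0.008,0,-0.006],[0.1,0,0]],
    [[0.003,0.001,-0.002],[0,0,0]]
  ]
}}

```text
time: 24.68
tool_pos: [0.5178, 0.0608, 0.0183]
tcp_rot: [0.002, 0.795, -1.512]
force: [-0.5, 0.3, -0.5]
grip_width: 0.744
```

```bash
python3 - <<'E'
from h import *
_,p,R=st(); goto([.516,.0659,.0124],down(3.8,-45))
E
```

```text
t 24.68 p [0.5178 0.0608 0.0183] grip 0.744
q [-1.118  1.11   0.819  2.083 -0.068  0.534 -0.395]
F [-0.5  0.3 -0.5]
R xyz cols [[0.041, 0.998, 0.04], [-0.699, 0.057, -0.713], [-0.714, 0.001, 0.7]]
total tool shift mm [ 0.6 -1.6 -7.9] rotvec deg [-0.4 -0.5  0.3] rows>= 0.12894559427196453 0.07035618529496376
```

{"name": "jog_arm", "arguments": {
  "commands": [
    [[0.001,0,-0.001],[-0.4,-0.5,0.3]],
    [[0.001,0,-0.001],[0,0,0]],
    [[0.001,0,-0.001],[0,0,0]],
    [[0.001,0,-0.001],[0,0,0]],
    [[0,0,0],[0,0,0]]
  ]
}}

```text
time: 25.3
tool_pos: [0.5181, 0.0616, 0.0131]
tcp_rot: [0.001, 0.785, -1.502]
force: [-1.1, -0.6, -0.6]
grip_width: 0.745
```

```bash
python3 - <<'E'
from h import *
_,p,R=st(); goto([.516,.0659,.0124],down(3.8,-45))
s=shot('scene','s12.png'); 
cv2.imwrite('pics/c12.png',cv2.resize(s['img'][200:300,280:400,::-1],None,fx=5,fy=5))
E
```

```text
t 25.3 p [0.5181 0.0616 0.0131] grip 0.745
q [-1.124  1.125  0.818  2.082 -0.067  0.526 -0.399]
F [-1.1 -0.6 -0.6]
R xyz cols [[0.048, 0.998, 0.047], [-0.705, 0.068, -0.705], [-0.707, 0.001, 0.707]]
total tool shift mm [-2.6 -1.8 -3.6] rotvec deg [ 0.   0.  -0.1] rows>= 0.07724419494993578 0.008178670172565527
```

View pics/c12.png

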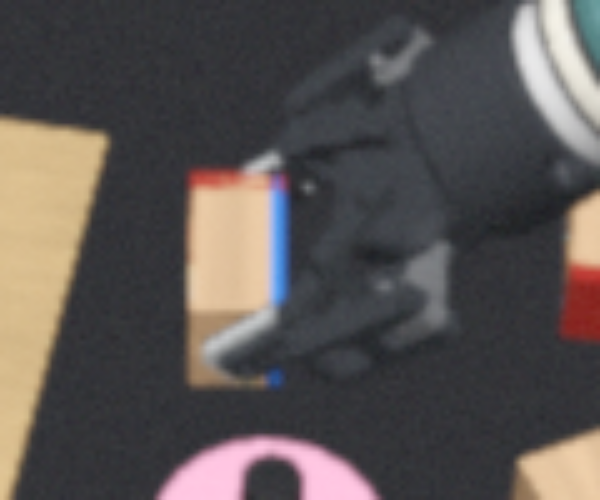

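{"name": "jog_arm", "arguments": {
  "commands": [
    [[0.0005,0,-0.0005],[0,0,0]],
    [[0.0005,0,-0.0005],[0,0,0]],
    [[0.0005,0,-0.0005],[0,0,0]],
    [[0,0,0],[0,0,0]],
    [[0,0,0],[0,0,0]]
  ]
}}

```text
time: 25.98
tool_pos: [0.5183, 0.0609, 0.0123]
tcp_rot: [0.001, 0.784, -1.503]
force: [-0.1, 2.5, 7.7]
grip_width: 0.739
```

{"name": "jog_arm", "arguments": {
  "commands": [
    [[0,0,0],[0,0,0]],
    [[0,0,0],[0,0,0]],
    [[0,0,0],[0,0,0]],
    [[0,0,0],[0,0,0]],
    [[0,0,0],[0,0,0]]
  ],
  "hand": 0
}}

```text
time: 26.6
tool_pos: [0.5181, 0.0616, 0.0109]
tcp_rot: [0.001, 0.785, -1.503]
force: [0.2, -1.0, -0.8]
grip_width: 0.998
```

{"name": "jog_arm", "arguments": {
  "commands": [
    [[-0.01,0,0],[0,0,0]],
    [[-0.02,0,0],[0,0,0]],
    [[-0.03,0,0],[0,0,0]],
    [[-0.03,0,0],[0,0,0]],
    [[-0.02,0,0],[0,3,0]]
  ]
}}

```text
time: 27.22
tool_pos: [0.513, 0.1421, 0.089]
tcp_rot: [0.001, 0.84, -1.498]
force: [-0.1, -0.9, 0.1]
grip_width: 1.0
```

```bash
python3 - <<'E'
from seg import *
_,p,R=st()
s=shot('scene','s13.png'); t=shot('top','t13.png')
cv2.imwrite('pics/c13.png',cv2.resize(np.hstack([s['img'][200:300,280:400,::-1],t['img'][190:290,260:380,::-1]]),None,fx=3.3,fy=3.3))
im=t['img']
find(t,['block_center','block_red']);find(s,['block_center','block_red'])
E
```

```text
t 27.23 p [0.513  0.1421 0.089 ] grip 1.0
q [-1.235  0.983  0.866  2.017 -0.061  0.732 -0.398]
F [-0.1 -0.9  0.1]
R xyz cols [[0.048, 0.997, 0.053], [-0.666, 0.071, -0.742], [-0.744, 0.001, 0.668]]
block_center 0.94 px 198 307 [0.4248 0.319  0.017 ]
block_center 0.91 px 314 258 [0.5305 0.075  0.017 ]
block_red 0.56 px 317 281 [0.4817 0.0666 0.017 ]
block_red 0.56 px 208 298 [0.4426 0.2979 0.017 ]
block_center 0.89 px 458 228 [0.4182 0.3243 0.017 ]
block_center 0.73 px 325 256 [0.5132 0.0693 0.017 ]
block_red 0.92 px 327 242 [0.4776 0.0706 0.017 ]
block_red 0.82 px 448 237 [0.4422 0.3035 0.017 ]
```

View pics/c13.png

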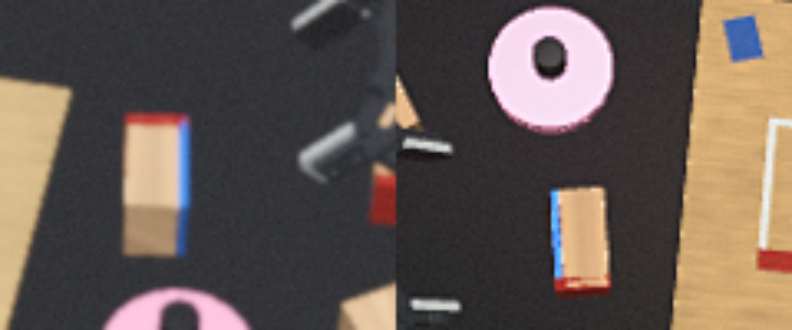

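```bash
python3 - <<'E'
from h import *
t=manip.capture('top'); s=manip.capture('scene')
for c in ([.5175,.0716,.046],):
    print(proj(t,c),proj(s,c))
print(ray(t,315.8,262,.046),ray(s,327.3,248.5,.046))
C=np.array([.5175,.0725,.023]); Rt=down(4,45)
rows(C-.085*Rt[:,0]+[0,0,.01],Rt,10)
E
```

```text
[314.9974956  261.87685435] [326.1179073  248.20962372]
[0.51724869 0.06992408 0.046     ] [0.51796771 0.07380515 0.046     ]
[[[0.008,0.0,0.01],[-0.0,8.7,0.0]],[[0.007,0.0,0.011],[-0.0,8.7,0.0]],[[0.005,0.0,0.011],[-0.0,8.7,0.0]],[[0.003,0.0,0.012],[-0.0,8.7,0.0]],[[0.001,0.001,0.013],[-0.0,8.7,0.0]]]
[[[-0.001,-0.0,0.012],[-0.0,8.7,0.0]],[[-0.003,-0.0,0.013],[-0.0,8.7,0.0]],[[-0.005,-0.0,0.012],[-0.0,8.7,0.0]],[[-0.006,-0.0,0.011],[-0.0,8.7,0.0]],[[-0.008,0.0,0.01],[-0.0,8.7,0.0]]]
end [0.5217 0.0119 0.0932] err deg [-0.1  0.1 -0.1]
```

{"name": "jog_arm", "arguments": {
  "commands": [
    [[0.007,0,0.01],[0,8.7,0]],
    [[0.006,0,0.011],[0,8.7,0]],
    [[0.004,0,0.011],[0,8.7,0]],
    [[0.003,0,0.012],[0,8.7,0]],
    [[0.001,0.001,0.013],[0,8.7,0]]
  ]
}}

```text
time: 28.25
tool_pos: [0.5173, 0.0775, 0.0927]
tcp_rot: [-3.085, 1.554, 1.694]
force: [0.4, -1.5, -0.7]
grip_width: 0.997
```

{"name": "jog_arm", "arguments": {
  "commands": [
    [[-0.001,0,0.012],[0,8.7,0]],
    [[-0.003,0,0.013],[0,8.7,0]],
    [[-0.005,0,0.012],[0,8.7,0]],
    [[-0.006,0,0.011],[0,8.7,0]],
    [[-0.008,0,0.01],[0,8.7,0]]
  ]
}}

```text
time: 28.88
tool_pos: [0.5212, 0.0155, 0.0961]
tcp_rot: [-3.135, 0.817, 1.641]
force: [0.5, 0.7, -0.8]
grip_width: 0.996
```

```bash
python3 - <<'E'
from h import *
st()
C=np.array([.5175,.072,.023]); Rt=down(4,45)
goto(C+.016*Rt[:,0],Rt)
rows(C+.016*Rt[:,0],Rt,5)
E
```

```text
t 28.88 p [0.5212 0.0155 0.0961] grip 0.996
q [ 0.511  0.75  -0.338  2.065 -0.744  0.759  0.947]
F [ 0.5  0.7 -0.8]
R xyz cols [[-0.048, 0.998, 0.044], [0.683, 0.065, -0.728], [-0.729, -0.005, -0.684]]
total tool shift mm [108.    0.4   8.2] rotvec deg [-0.4  1.8  0. ] rows>= 1.7337089994960908 0.17210753536767043
[[[0.022,0.0,0.002],[-0.1,0.4,0.0]],[[0.021,0.0,0.001],[-0.1,0.4,0.0]],[[0.022,0.0,0.002],[-0.1,0.4,0.0]],[[0.021,0.0,0.002],[-0.1,0.4,0.0]],[[0.022,0.0,0.003],[-0.1,0.4,0.0]]]
end [0.5164 0.0831 0.0114] err deg [ 0.1 -0.2  0. ]
```

{"name": "jog_arm", "arguments": {
  "commands": [
    [[0.02,0,0.004],[-0.2,0.9,0]],
    [[0.03,0,0.004],[-0.2,0.9,0]],
    [[0.03,0,0],[0,0,0]],
    [[0.02,0,0],[0,0,0]],
    [[0.008,0,0],[0,0,0]]
  ]
}}

```text
time: 29.5
tool_pos: [0.5149, 0.0869, 0.0119]
tcp_rot: [-3.138, 0.789, 1.647]
force: [0.8, 0.3, -0.0]
grip_width: 1.003
```

{"name": "jog_arm", "arguments": {
  "commands": [
    [[0,0,0],[0,0,0]],
    [[0,0,0],[0,0,0]],
    [[0,0,0],[0,0,0]],
    [[0,0,0],[0,0,0]],
    [[0,0,0],[0,0,0]]
  ],
  "hand": 1
}}

```text
time: 30.12
tool_pos: [0.5163, 0.0862, 0.0134]
tcp_rot: [3.141, 0.791, 1.643]
force: [0.3, 0.2, -1.2]
grip_width: 0.742
```

```bash
python3 - <<'E'
from h import *
_,p,R=st()
C=np.array([.5175,.072,.023]); print('C in tool',R.T@(C-p))
s=shot('scene','s14.png')
cv2.imwrite('pics/c14.png',cv2.resize(s['img'][180:300,240:400,::-1],None,fx=4,fy=4))
E
```

```text
t 30.12 p [0.5163 0.0862 0.0134] grip 0.742
q [ 0.479  0.921 -0.445  2.106 -0.869  0.54   1.069]
F [ 0.3  0.2 -1.2]
R xyz cols [[-0.051, 0.997, 0.052], [0.701, 0.072, -0.709], [-0.711, 0.0, -0.703]]
C in tool [-0.01682852  0.00021815  0.00335684]
```

View pics/c14.png

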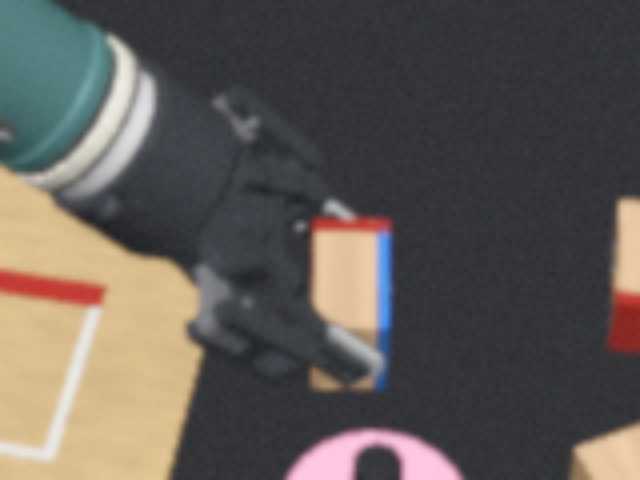

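```bash
cat >> h.py <<'E'
def blockrows(C1,Rt,n,cin,P0,R0):
    """block-centre straight line + slerp; cin = block centre in tool frame"""
    cin=np.array(cin); rv=Ro.from_matrix(R0.T@Rt).as_rotvec(degrees=True)/n; a=np.round(rv,1)
    C0=P0+R0@cin; R=R0.copy(); p=P0.copy()
    for i in range(n):
        Rn=R@Ro.from_rotvec(a,degrees=True).as_matrix(); q=C0+(np.array(C1)-C0)*(i+1)/n-Rn@cin
        d=np.round(R.T@(q-p),3); p=p+R@d; R=Rn; print(str([d.tolist(),a.tolist()]).replace(' ',''),end=',' if i%5<4 else '\n')
    print('end',np.round(p,4),'err',np.round(Ro.from_matrix(R.T@Rt).as_rotvec(degrees=True),1)); return p,R
E
python3 - <<'E'
from h import *
_,p,R=pose(); cin=[-.0168,0,.0034]
p1,R1=rows(p+[0,0,.07],R,5)
blockrows([.556,-.088,.09],down(-5.7,-45.4),10,cin,p1,R)
E
```

```text
[[[-0.01,0.0,-0.01],[0.0,0.0,0.0]],[[-0.01,0.0,-0.01],[0.0,0.0,0.0]],[[-0.01,0.0,-0.01],[0.0,0.0,0.0]],[[-0.01,0.0,-0.009],[0.0,0.0,0.0]],[[-0.01,0.0,-0.01],[0.0,0.0,0.0]]]
end [0.5162 0.0859 0.0834] err deg [0. 0. 0.]
[[-0.011,0.003,0.014],[1.1,-9.0,-0.0]],[[-0.009,0.003,0.016],[1.1,-9.0,-0.0]],[[-0.006,0.003,0.017],[1.1,-9.0,-0.0]],[[-0.005,0.004,0.019],[1.1,-9.0,-0.0]],[[-0.002,0.003,0.018],[1.1,-9.0,-0.0]]
[[0.001,0.005,0.019],[1.1,-9.0,-0.0]],[[0.003,0.004,0.018],[1.1,-9.0,-0.0]],[[0.005,0.005,0.017],[1.1,-9.0,-0.0]],[[0.008,0.005,0.017],[1.1,-9.0,-0.0]],[[0.01,0.005,0.015],[1.1,-9.0,-0.0]]
end [ 0.555  -0.0977  0.0759] err [-0.1  0.1 -0. ]
```

{"name": "jog_arm", "arguments": {
  "commands": [
    [[-0.004,0,-0.004],[0,0,0]],
    [[-0.011,0,-0.011],[0,0,0]],
    [[-0.014,0,-0.014],[0,0,0]],
    [[-0.013,0,-0.013],[0,0,0]],
    [[-0.008,0,-0.007],[0,0,0]]
  ]
}}

```text
time: 30.8
tool_pos: [0.5164, 0.0863, 0.085]
tcp_rot: [3.139, 0.791, 1.643]
force: [0.8, -0.4, -1.0]
grip_width: 0.746
```

{"name": "jog_arm", "arguments": {
  "commands": [
    [[-0.011,0.003,0.014],[1.1,-9,0]],
    [[-0.009,0.003,0.016],[1.1,-9,0]],
    [[-0.006,0.003,0.017],[1.1,-9,0]],
    [[-0.005,0.004,0.019],[1.1,-9,0]],
    [[-0.002,0.003,0.018],[1.1,-9,0]]
  ]
}}

```text
time: 31.42
tool_pos: [0.5358, -0.0052, 0.0761]
tcp_rot: [-1.254, 1.535, -2.84]
force: [-0.1, 0.2, -2.1]
grip_width: 0.741
```

{"name": "jog_arm", "arguments": {
  "commands": [
    [[0.001,0.005,0.019],[1.1,-9,0]],
    [[0.003,0.004,0.018],[1.1,-9,0]],
    [[0.005,0.005,0.017],[1.1,-9,0]],
    [[0.008,0.005,0.017],[1.1,-9,0]],
    [[0.01,0.005,0.015],[1.1,-9,0]]
  ]
}}

```text
time: 32.05
tool_pos: [0.5555, -0.0963, 0.0759]
tcp_rot: [0.004, 0.773, -1.667]
force: [0.5, -0.0, -1.9]
grip_width: 0.739
```

```bash
python3 - <<'E'
from h import *
_,p,R=st(); cin=np.array([-.0168,0,.0034]); print('C',p+R@cin)
Rt=down(-5.7,-45.4); goto([.556,-.088,.026]-Rt@cin,Rt)
p1,R1=blockrows([.556,-.088,.026],Rt,5,cin,p,R)
s=shot('scene','s15.png')
cv2.imwrite('pics/c15.png',cv2.resize(s['img'][150:310,80:400,::-1],None,fx=2.4,fy=2.4))
E
```

```text
t 32.05 p [ 0.5555 -0.0963  0.0759] grip 0.739
q [-0.878  1.071  0.933  2.06  -0.05   0.536 -0.241]
F [ 0.5 -0.  -1.9]
R xyz cols [[-0.069, 0.995, -0.071], [-0.712, -0.099, -0.695], [-0.698, 0.003, 0.716]]
C [ 0.55637578 -0.08669531  0.09009726]
total tool shift mm [ 45.7  -0.4 -45. ] rotvec deg [-0.1  0.3 -0.1] rows>= 1.0265819307052375 0.031579784048438565
[[0.009,-0.0,-0.009],[-0.0,0.1,-0.0]],[[0.009,-0.0,-0.009],[-0.0,0.1,-0.0]],[[0.009,-0.0,-0.009],[-0.0,0.1,-0.0]],[[0.01,-0.0,-0.009],[-0.0,0.1,-0.0]],[[0.009,-0.0,-0.009],[-0.0,0.1,-0.0]]
end [ 0.5555 -0.0976  0.0116] err [-0.1 -0.2 -0.1]
```

View pics/c15.png

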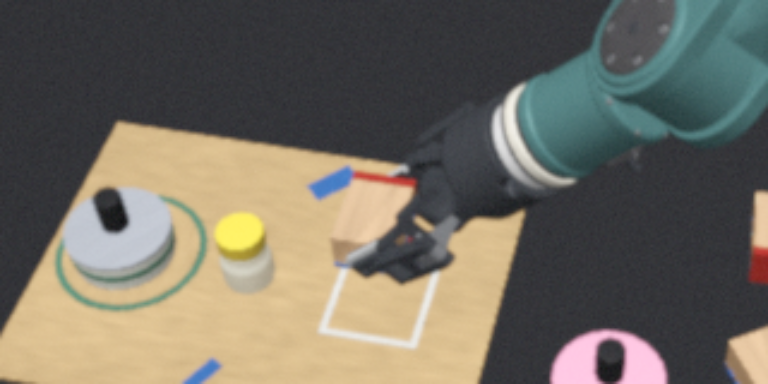

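{"name": "jog_arm", "arguments": {
  "commands": [
    [[0.009,0,-0.009],[0,0.1,0]],
    [[0.012,0,-0.012],[0,0.1,0]],
    [[0.011,0,-0.011],[0,0.1,0]],
    [[0.008,0,-0.007],[0,0,0]],
    [[0.004,0,-0.004],[0,0,0]]
  ]
}}

```text
time: 32.72
tool_pos: [0.5548, -0.099, 0.0138]
tcp_rot: [0.002, 0.783, -1.671]
force: [0.4, 0.8, -0.1]
grip_width: 0.743
```

{"name": "jog_arm", "arguments": {
  "commands": [
    [[0.001,0,-0.001],[0,0,0]],
    [[0,0,0],[0,0,0]],
    [[0,0,0],[0,0,0]],
    [[0,0,0],[0,0,0]],
    [[0,0,0],[0,0,0]]
  ]
}}

```text
time: 33.35
tool_pos: [0.555, -0.0987, 0.013]
tcp_rot: [0.002, 0.781, -1.669]
force: [-0.8, -0.1, -1.7]
grip_width: 0.738
```

```bash
python3 - <<'E'
from h import *
_,p,R=st(); cin=np.array([-.0168,0,.0034]); print('C',p+R@cin)
Rt=down(-5.7,-45.4); goto([.556,-.088,.022]-Rt@cin,Rt)
E
```

```text
t 33.35 p [ 0.555  -0.0987  0.013 ] grip 0.738
q [-0.84   1.157  0.863  2.053 -0.095  0.46  -0.269]
F [-0.8 -0.1 -1.7]
R xyz cols [[-0.07, 0.995, -0.071], [-0.707, -0.1, -0.701], [-0.704, 0.002, 0.71]]
C [ 0.55597079 -0.08918731  0.02720648]
total tool shift mm [ 2.8 -0.1 -4.5] rotvec deg [-0.1 -0.2 -0. ] rows>= 0.08487603893016972 0.01773288420839556
```

{"name": "jog_arm", "arguments": {
  "commands": [
    [[0.001,0,-0.0015],[0,0,0]],
    [[0.001,0,-0.0015],[0,0,0]],
    [[0.0005,0,-0.0005],[0,0,0]],
    [[0,0,0],[0,0,0]],
    [[0,0,0],[0,0,0]]
  ]
}}

```text
time: 33.98
tool_pos: [0.5551, -0.0981, 0.0087]
tcp_rot: [0.002, 0.781, -1.669]
force: [0.1, 0.4, 0.3]
grip_width: 0.741
```

{"name": "jog_arm", "arguments": {
  "commands": [
    [[0.0005,0,-0.0005],[0,0,0]],
    [[0,0,0],[0,0,0]],
    [[0.0005,0,-0.0005],[0,0,0]],
    [[0,0,0],[0,0,0]],
    [[0,0,0],[0,0,0]]
  ]
}}

```text
time: 34.6
tool_pos: [0.5551, -0.0987, 0.0086]
tcp_rot: [0.002, 0.78, -1.67]
force: [-0.5, 3.2, 8.2]
grip_width: 0.74
```

```bash
python3 - <<'E'
from h import *
_,p,R=st(); cin=np.array([-.0168,0,.0034]); print('C',p+R@cin)
s=shot('scene','s16.png')
cv2.imwrite('pics/c16.png',cv2.resize(s['img'][210:310,180:320,::-1],None,fx=5,fy=5))
E
```

```text
t 34.6 p [ 0.5551 -0.0987  0.0086] grip 0.74
q [-0.838  1.165  0.859  2.051 -0.097  0.457 -0.272]
F [-0.5  3.2  8.2]
R xyz cols [[-0.07, 0.995, -0.071], [-0.708, -0.1, -0.699], [-0.703, 0.001, 0.711]]
C [ 0.55601025 -0.08914129  0.02286251]
```

View pics/c16.png

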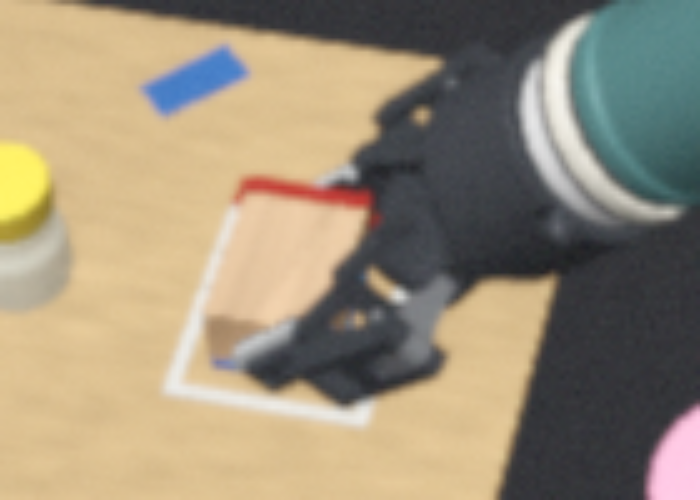

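Contact at 8 N and the block is within 1 mm of flat on the board. Releasing and backing off.

{"name": "jog_arm", "arguments": {
  "commands": [
    [[0,0,0],[0,0,0]],
    [[0,0,0],[0,0,0]],
    [[0,0,0],[0,0,0]],
    [[0,0,0],[0,0,0]],
    [[0,0,0],[0,0,0]]
  ],
  "hand": 0
}}

```text
time: 35.28
tool_pos: [0.555, -0.0981, 0.0071]
tcp_rot: [0.002, 0.781, -1.67]
force: [-0.1, 0.8, 0.5]
grip_width: 0.996
```

{"name": "jog_arm", "arguments": {
  "commands": [
    [[-0.01,0,0],[0,0,0]],
    [[-0.02,0,0],[0,0,0]],
    [[-0.03,0,0],[0,0,0]],
    [[-0.03,0,0],[0,0,0]],
    [[-0.03,0,0],[0,3,0]]
  ]
}}

```text
time: 35.9
tool_pos: [0.5636, -0.0108, 0.0916]
tcp_rot: [0.001, 0.835, -1.667]
force: [0.3, -0.1, 0.1]
grip_width: 1.0
```

{"name": "jog_arm", "arguments": {
  "commands": [
    [[-0.03,0,0.02],[0,5,0]],
    [[-0.03,0,0.02],[0,5,0]],
    [[-0.03,0,0],[0,5,0]],
    [[-0.03,0,0],[0,0,0]],
    [[0,0,0],[0,0,0]]
  ]
}}

```text
time: 36.52
tool_pos: [0.5685, 0.025, 0.2175]
tcp_rot: [0.012, 1.099, -1.658]
force: [0.1, -0.0, -0.6]
grip_width: 1.002
```

```bash
python3 - <<'E'
from h import *
st()
s=shot('scene','s17.png');t=shot('top','t17.png')
cv2.imwrite('pics/c17.png',cv2.resize(np.hstack([s['img'][200:340,80:280,::-1],t['img'][180:320,340:540,::-1]]),None,fx=2,fy=2))
for z in (.005,):
  for c in [(.556,-.088)]: print(proj(t,[*c,.005]),proj(s,[*c,.005]))
find(t,['block_center','block_red','pot_base','ring','jar_center','spare1_center','spare2_center','paint_center'])
E
```

```text
t 36.52 p [0.5685 0.025  0.2175] grip 1.002
q [-0.957  0.683  0.927  1.955 -0.091  0.845 -0.161]
F [ 0.1 -0.  -0.6]
R xyz cols [[-0.04, 0.995, -0.09], [-0.453, -0.098, -0.886], [-0.891, 0.006, 0.455]]
[388.0590051 247.6383626] [238.06577128 271.57443953]
block_center 0.76 px 390 247 [ 0.5554 -0.0908  0.017 ]
block_center 0.62 px 200 305 [0.4276 0.3151 0.017 ]
block_red 0.7 px 207 300 [0.4386 0.3013 0.017 ]
block_red 0.64 px 390 264 [ 0.5185 -0.0902  0.017 ]
pot_base 0.7 px 480 256 [ 0.5389 -0.2885  0.005 ]
pot_base 0.63 px 305 213 [0.6344 0.0944 0.005 ]
ring 0.56 px 482 258 [ 0.5342 -0.2925  0.005 ]
jar_center 0.89 px 437 251 [ 0.5449 -0.188   0.033 ]
spare1_center 0.89 px 252 220 [0.6152 0.2111 0.017 ]
spare1_center 0.33 px 492 250 [ 0.5487 -0.3096  0.017 ]
spare2_center 0.74 px 247 283 [0.4749 0.2162 0.017 ]
paint_center 0.52 px 250 219 [0.6112 0.2112 0.0375]
paint_center 0.38 px 203 211 [0.6276 0.314  0.0375]
```

View pics/c17.png

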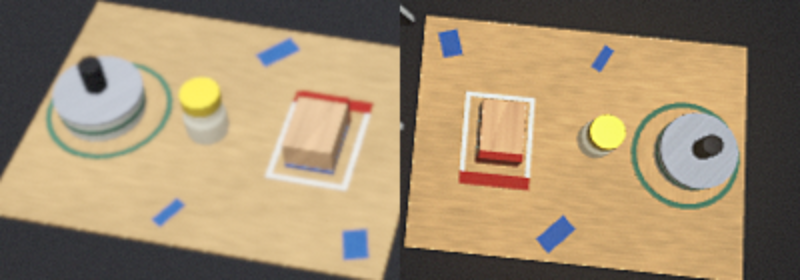

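View pics/s17.png

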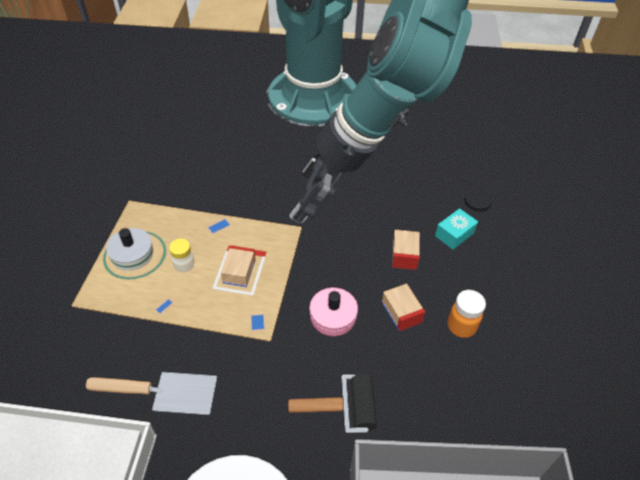

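```bash
python3 - <<'E'
from seg import *
for n,b,rb in (('top',(450,215,520,295),(445,225,525,295)),('scene',(100,228,156,268),(95,225,172,285))):
    p=manip.capture(n); im=p['img']
    print(n,'lid',circ(pts(p,mask(im,(95,15,90),(135,90,255),b),.035)))
    m=mask(im,(60,60,20),(95,255,200),rb); ys,xs=np.nonzero(m); q=np.array([ray(p,u,v,.005)[:2] for u,v in zip(xs,ys)])
    print('ring',circ(q))
E
```

```text
top lid (array([ 536.3, -296.2]), 40.5)
ring (array([ 535.8, -292.9]), 58.0)
scene lid (array([ 536.4, -293.2]), 39.5)
ring (array([ 534.2, -290. ]), 56.9)
```

Both cameras put the pot about 3–4 mm off the ring's centre, against a 12 mm margin. The block is flat inside the frame. Handing in.

```bash
python3 -c "
from h import *
print(manip.hand_in()); print(manip.get_state()['time'])"
```

```text
the job is handed in; nothing more can be done
None
the job is handed in; nothing more can be done
```

The job is done and handed in at about 37 s, with the gripper open and clear of everything.

- **Pot:** I held it by its knob and slid it along the board, round the robot side of the yellow-capped jar, into the green ring. I pressed it lightly onto the board the whole way, with an upward reaction of 5–35 N on the tool. In the last pictures, both cameras put it 3–4 mm from the ring's centre, with 12 mm to spare.
- **Block:** I carried it to free table and turned it so its red end pointed the right way. Two quarter turns followed, with a rest on its long side between them. It was set down on the board with about 8 N of contact and released.
- **Block's final place:** The pictures show it wood side up and blue edge at the bottom, inside the frame with its red end at the red bar. Its centre is about 1–3 mm from the frame's centre.
- **Other things:** The jar, spare blocks, paint jar and the pink and turquoise look-alikes still show where they started, to within measuring error (about 5 mm).

No final check failed. The two cameras disagreed by 2–4 mm on some positions. One network guess for the paint jar landed on a spare block instead; its second guess matched the jar's starting place.

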